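Switch on the bench interlock with its square key

TASK

Take the T-handled square key out of its stand, push it fully home into the recessed square socket in the sloping panel of the interlock console, then turn it clockwise until it comes up against its stop. Leave the key standing in the socket there, fully home, and do not disturb the things lying about.

Things in the scene. Friction and masses are not known exactly. Their poses are not given: they have to be found in the camera images.
- key_handle (a point): Centre of the loose steel T-key's handle, a dark crossbar 80 mm long (y) x 14 thick (x) x 22 high (z). Under it a neck 12 mm across, a round collar 38 mm across and 5 thick, its underside 59 mm below this point, then the square shaft. z from tip to handle. 0.1 to 0.16 kg. At the start it stands upright in the stand, collar on the stand's top.
- key_tip (a point): Centre of the key's lower end, 87 mm below the handle's centre; same axes. The shaft is 16 x 16 mm, its flats square to the key's x and y, and reaches 28 mm below the collar; its last 3 mm taper to 13 mm. It fits the socket in any of four quarter turns.
- stand: Fixed black key stand, a block 72 x 72 x 40 mm on a steel foot 92 x 92 x 6 mm; origin at the centre of its underside, z up. A 19 mm square hole, 32 mm deep, in its top holds the key's shaft loosely, the key's axes along the stand's. Between stand and console is the bench's fixed test jig with its cover open, 160 mm high: carry the key over it.
- console: Grey fixed interlock console, 136 mm deep, 160 mm wide, 36 mm high in front, 99 mm behind; origin at the centre of its underside, z up, front to -x. Its top is an aluminium panel tilted 25 degrees towards the front, with the key opening in its middle.
- socket_mouth (a point): Centre of the key opening, on the panel's surface, 68 mm above the bench. z points out of the panel along the key's axis, x up the slope, y left across the panel. A round well 30 mm across, 8 mm deep; at its bottom the dark face of a spindle with a square socket 17.4 mm wide, 22 mm deep, edges chamfered 1.5 mm. Home: the key's collar lies on the panel.
- socket_floor (a point): Where the key's tip is when home: 28 mm below the mouth; same axes. The spindle's start angle is not told: 0.45 to 1.1 rad anticlockwise (looking onto the panel) of its end stop; look or feel for it. At the stop, socket sides and crossbar lie along the panel's x and y, as the 4 black index lines. It turns stiffly (0.09 N m), stays put, and holds under a lightly rubbing tip.
- rf_module: Bystander: milled aluminium module 53 x 92 x 19 mm lying to the right of the console; origin at the centre of its underside.
- screwdriver: Bystander: screwdriver with a red handle, 150 mm long, lying to the left of the stand; origin at its centre on the bench.
- reel: Bystander: reel of solder, 64 mm across, 40 mm high, standing on the bench between stand and console; origin at the centre of its underside.
Not all that is in view belongs to the job. Leave any yellow look-alike of the part that bears key_handle alone.

How it is judged:
On the way:
1. the key is fully home in the socket, not yet turned to its stop (distance between key_tip and socket_floor below 0.006 m and angle between the z axis of key_tip and the z axis of socket_floor, either way round below 0.12 rad and angle between the y axis of key_tip and the x axis of socket_floor, either way round above 0.2 rad and angle between the y axis of key_tip and the y axis of socket_floor, either way round above 0.2 rad), for 0.1 s.
At the end, for the whole second after the job is handed in: The key stands fully home in the socket (tip within 6 mm of its home point, axis within 0.12 rad of the panel's normal) with its crossbar turned to within 0.17 rad of the panel's x or y direction, that is against the spindle's stop. The module, screwdriver, reel are within 40 mm of where they lay (distance between key_tip and socket_floor below 0.006 m and angle between the z axis of key_tip and the z axis of socket_floor, either way round below 0.12 rad and (angle between the y axis of key_tip and the x axis of socket_floor, either way round below 0.17 rad or angle between the y axis of key_tip and the y axis of socket_floor, either way round below 0.17 rad)); the robot touches nothing.
It fails at once if the module is pushed more than 40 mm (distance of rf_module from where it was at the start of the episode above 0.04 m).
It fails at once if the screwdriver is pushed more than 40 mm (distance of screwdriver from where it was at the start of the episode above 0.04 m).
It fails at once if the solder reel is pushed more than 40 mm (distance of reel from where it was at the start of the episode above 0.04 m).
It also fails if it takes over 67 s, if anything falls off the work surface, if the arm or the gripper's body presses on something with over 40 N, if the wrist force passes 120 N, or if a joint passes its speed limit or range.

ROBOT

A 6-joint arm with a two-finger parallel gripper is mounted at the origin on a cart in front of the work surface, level with it; the furniture and walls round the work are solid. World frame = base frame: x ahead of the robot, y to its left, z up, the work surface at z = 0. Lengths are in m, angles in rad, forces in N, time in s.
With the tool pointing down it reaches from about 0.375 to 0.9 m from the base axis. Payload 3.1 kg.
Tool frame: the origin (TCP) lies midway between the tips of the shut fingers; the grasp point (between the pads) lies 19 mm behind it; z points along the fingers, y is the direction in which the jaws open and shut (so a half turn about z gives the same grasp; the last joint's range is limited). The gripper opens to 85 mm and grips with 20 to 120 N. Pads are 22 mm wide; open, the fingers measure 114 mm over their backs; the gripper's body (76 mm by 85 mm) begins 54 mm behind the grasp point. The pads swing forward as they close: fully open they stand 13 mm farther back than shut.
Start: joints at [-1.296, 0.527, 1.433, -0, 1.181, -0.178], TCP at [0.274, -0.562, 0.231] pointing down, gripper open.
Joint ranges: [-3.08, 3.08], [-0.75, 2.2], [0.22, 2.44], [-1.43, 4.57], [0, 2.65], [-2.85, 2.85]. Speed limits (rad/s): [2.79, 2.79, 3.14, 3.14, 3.14, 3.14].

INTERFACE

Orientations are given as a unit quaternion [x, y, z, w].
In Python, from station import manip gives the robot as it stands.
- The arm moves only by the tool servo_tool, never from a script. Its argument "motion" is a list of rows, each a list of 7 numbers: the shift along the tool's x, y, z in mm, then the turn, a rotation vector about the tool's x, y, z in rad, then the opening, from -1 (shut) to 1 (fully open), so that 0 is half open. In form: [[x, y, z, rx, ry, rz, hand], ...]. A call has 1 to 12 rows; each row shifts and turns the pose as measured when the row begins, along the tool's axes as they then stand; what a row does not reach is not made up. A row lasts 1/12 s, in which the tool goes at most 41.7 mm and 7.16 degrees, less where a joint would pass 70% of its speed; a pose out of reach is approached as far as the arm can. A call with a gripper value outside its range is refused whole. The fingers move at their own pace and stop on an object; "grip_force" is the grip in N (left out, the last holds). Time passes only in rows, so rows that do not move let the fingers close. It gives the time, the measured TCP pose, the force and the opening at its end, in the units of the state.
- manip.sense(): the state, without advancing time (a new reading comes with each control period).
- manip.snapshot(name): name is "scene" or "top"; returns a dict with "frame" (384x512x3 uint8, red, green, blue), "mtx" (3x3 intrinsics, pixels), "world_from_camera" (4x4, takes a point from camera to world coordinates). Camera axes: x right, y up, looking along -z (the intrinsics and any distortion apply to the point x, -y, -z); pixel columns grow to the right and rows downward; lengths in m; the calibration is good to about 2 mm. A picture is of the moment at which its call begins. There is no depth.
- manip.sign_off(): hands the job in, once; it reports no verdict.
The state is a dict: "t": time; "q": joint angles; "qd": joint speeds; "tau": joint torques, N m; "tcp_pos": TCP position; "tool_rot": TCP orientation; "force": force on the tool from outside, world axes, zero at the start; "ft_torque": the same for the moment, N m; "finger_gap": opening from 0.0 (shut) to 1.0 (fully open).
Only numpy, scipy, OpenCV 4.12 (cv2) and the standard library are available. Lean on these libraries where they do the work, as an engineer would, in place of code of your own. Each camera call takes 0.05 s, during which the arm holds its last target.

## Working session

There is one attempt and no reset: what is moved stays moved. The work goes in short steps, Python scripts to look and compute and a tool call to move; the robot and the scene stay as the last step left them, time stands still between calls to the robot, and variables do not carry over. Pictures are saved under pics/ and viewed, and the job is handed in when it is done.

Besides the shell and the picture viewer there is one more tool, called after "Emit:" by a JSON object that holds its "method" and its "body", one argument or row to a line. servo_tool: Moves the arm, as the interface text tells. Its arguments: {"type":"object","properties":{"motion":{"type":"array"},"grip_force":{"type":"number"}},"required":["motion"]}

```bash
mkdir -p pics; ls; python3 - <<'E'
from station import manip
import cv2, numpy as np
print(manip.sense())
for n in ("scene","top"):
    s=manip.snapshot(n); cv2.imwrite(f"pics/{n}0.png",s["frame"][:,:,::-1]); np.savez(f"pics/{n}0.npz",**s)
    print(n,s["mtx"].tolist(),s["world_from_camera"].round(4).tolist(),s.keys())
E
```

```text
pics
{'t': 0.0, 'q': array([-1.29548563e+00,  5.28479120e-01,  1.43390957e+00,  2.49446394e-05,
        1.18138336e+00, -1.78518726e-01]), 'qd': array([-0.00042324, -0.00048636, -0.00166743, -0.0004788 ,  0.00039129,
       -0.00035314]), 'tau': array([-2.51662364e-03, -4.42360497e+01, -1.78026974e+01, -3.65875858e-04,
        8.37257219e-03,  1.55587351e-06]), 'tcp_pos': array([ 0.2738314 , -0.56102463,  0.23032334]), 'tool_rot': array([ 9.74365625e-01,  2.24967644e-01, -4.11966433e-05, -1.08898193e-03]), 'force': array([ 0.15968091, -0.37369893, -1.05966277]), 'ft_torque': array([ 0.02082324, -0.00473393,  0.01302422]), 'finger_gap': 1.0021876742316806}
scene [[383.6536635393619, 0.0, 251.9848333228814], [0.0, 383.6536635393619, 193.7407160999959], [0.0, 0.0, 1.0]] [[-0.5977, 0.458, -0.658, -0.2949], [-0.8015, -0.3605, 0.4771, 0.5127], [-0.0187, 0.8126, 0.5825, 0.7824], [0.0, 0.0, 0.0, 1.0]] dict_keys(['frame', 'mtx', 'world_from_camera'])
top [[397.7188279236864, 0.0, 255.46878155256385], [0.0, 397.7188279236864, 188.9241223548639], [0.0, 0.0, 1.0]] [[-0.0221, 0.9952, -0.0957, 0.3698], [-0.9997, -0.0215, 0.0075, -0.0758], [0.0054, 0.0958, 0.9954, 1.4917], [0.0, 0.0, 0.0, 1.0]] dict_keys(['frame', 'mtx', 'world_from_camera'])
```

View pics/scene0.png

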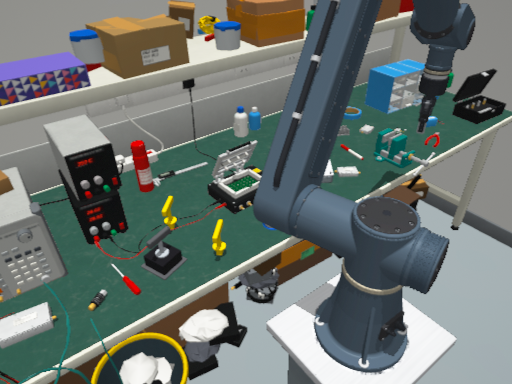

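View pics/top0.png

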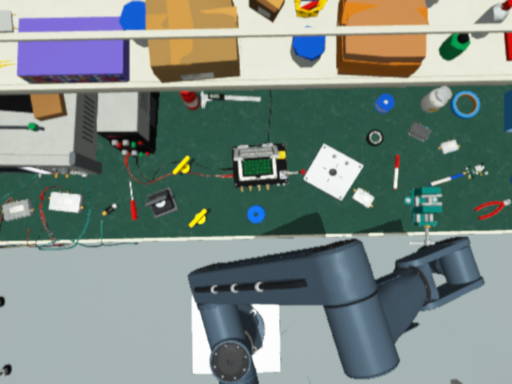

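```bash
python3 - <<'E'
import cv2
a=cv2.imread("pics/top0.png"); b=cv2.imread("pics/scene0.png")
A=cv2.resize(a[180:225,135:195],None,fx=10,fy=10,interpolation=cv2.INTER_CUBIC)
B=cv2.resize(a[135:215,295:385],None,fx=8,fy=8,interpolation=cv2.INTER_CUBIC)
C=cv2.resize(b[190:300,100:240],None,fx=5,fy=5,interpolation=cv2.INTER_CUBIC)
cv2.imwrite("pics/A.png",A);cv2.imwrite("pics/B.png",B);cv2.imwrite("pics/C.png",C)
E
```

```text
(no output)
```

View pics/A.png

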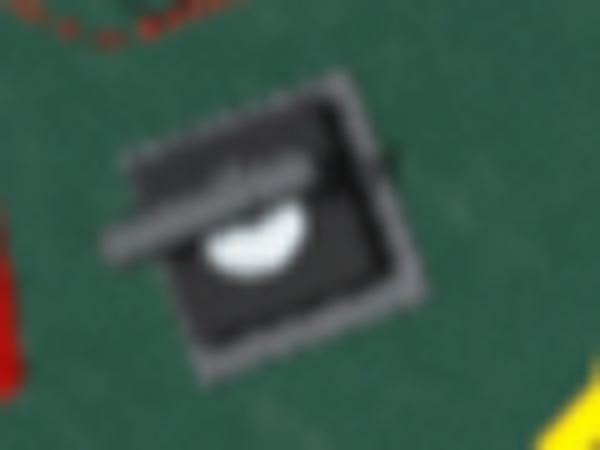

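View pics/B.png

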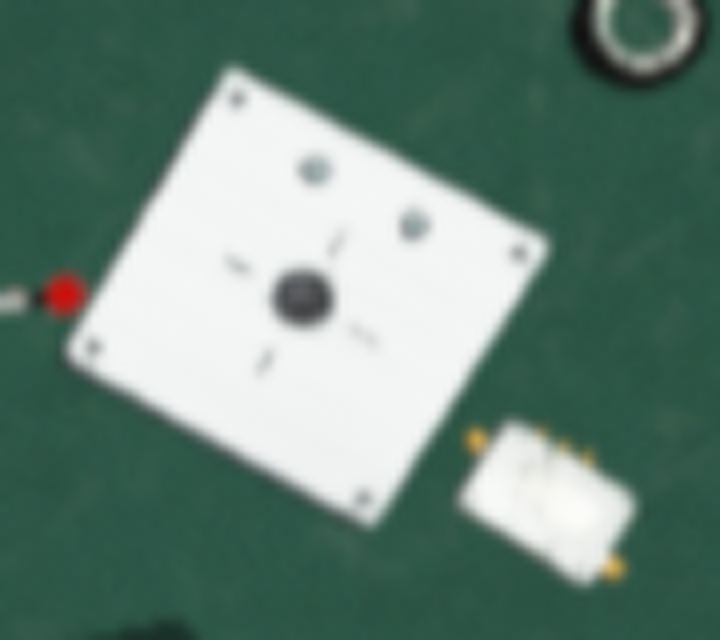

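View pics/C.png

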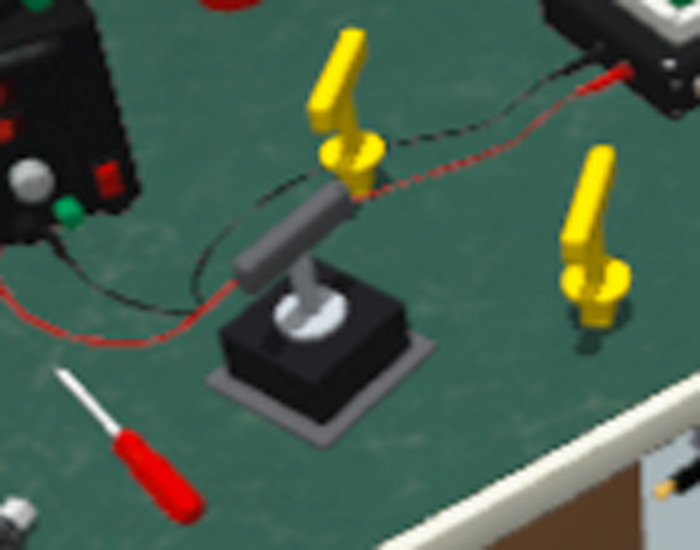

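```bash
cat > h.py <<'E'
import numpy as np, cv2
from scipy.spatial.transform import Rotation as R
def load(f): 
    d=np.load(f); return d
def ray(d,uv):
    uv=np.atleast_2d(uv).astype(float); K=d["mtx"]; T=d["world_from_camera"]
    p=np.c_[(uv[:,0]-K[0,2])/K[0,0],-(uv[:,1]-K[1,2])/K[1,1],-np.ones(len(uv))]
    return T[:3,3],p@T[:3,:3].T
def plane(d,uv,z):
    o,r=ray(d,uv); return o+r*((z-o[2])/r[:,2])[:,None]
def tri(d1,u1,d2,u2):
    o1,r1=ray(d1,u1);o2,r2=ray(d2,u2);out=[]
    for a,b in zip(r1,r2):
        a=a/np.linalg.norm(a);b=b/np.linalg.norm(b)
        A=np.c_[a,-b];s=np.linalg.lstsq(A,o2-o1,rcond=None)[0]
        p,q=o1+a*s[0],o2+b*s[1]; out.append(np.r_[(p+q)/2,np.linalg.norm(p-q)])
    return np.array(out)
def proj(d,P):
    P=np.atleast_2d(P);T=d["world_from_camera"];c=(P-T[:3,3])@T[:3,:3];K=d["mtx"]
    return np.c_[K[0,2]+K[0,0]*c[:,0]/-c[:,2],K[1,2]+K[1,1]*-c[:,1]/-c[:,2]]
def z2p(pts,f,x0,y0): return (np.array(pts,float)+.5)/f-.5+[x0,y0]
E
cat > a.py <<'E'
from h import *
np.set_printoptions(precision=4,suppress=True)
t=load("pics/top0.npz");s=load("pics/scene0.npz")
f=plane(t,z2p([(345,72),(425,295),(205,380),(125,160)],10,135,180),.006)
print("foot",f,f.mean(0)); e=f-np.roll(f,-1,0);print(np.linalg.norm(e,axis=1),np.arctan2(e[:,1],e[:,0]))
fs=z2p([(208,382),(322,447),(435,345)],5,100,190); fs=plane(s,fs,.006); print("foot scene",fs,(fs[0]+fs[2])/2)
h=tri(t,z2p([(108,248),(308,168)],10,135,180),s,z2p([(243,268),(340,192)],5,100,190));print("handle",h,h.mean(0))
hp=plane(t,z2p([(108,248),(308,168)],10,135,180),.113);print(hp,hp.mean(0),np.arctan2(*(hp[0]-hp[1])[1::-1]))
B=z2p([(232,65),(550,240),(375,527),(68,352)],8,295,135)
c=np.r_[plane(t,B[:2],.099),plane(t,B[2:],.036)];print("panel",c,c.mean(0));e=c-np.roll(c,-1,0);print(np.linalg.norm(e,axis=1),np.arctan2(e[:,1],e[:,0]))
L=z2p([(237,265),(365,333),(338,240),(265,362),(303,298)],8,295,135);print("idx",plane(t,L,.068))
print("reel",plane(t,[256,214],.04),"module",plane(t,[363,198],.019))
E
python3 a.py
```

```text
foot [[0.5278 0.2369 0.006 ]
 [0.4435 0.2072 0.006 ]
 [0.4136 0.2891 0.006 ]
 [0.4964 0.3191 0.006 ]] [0.4703 0.2631 0.006 ]
[0.0894 0.0872 0.0881 0.088 ] [ 0.3387 -1.2212 -2.7934  1.9348]
foot scene [[0.4967 0.3237 0.006 ]
 [0.4146 0.2946 0.006 ]
 [0.4445 0.2099 0.006 ]] [0.4706 0.2668 0.006 ]
handle [[0.458  0.2996 0.1062 0.003 ]
 [0.4849 0.231  0.1031 0.0037]] [0.4715 0.2653 0.1047 0.0034]
[[0.4569 0.2964 0.113 ]
 [0.4832 0.2272 0.113 ]] [0.47   0.2618 0.113 ] 1.933988712199087
panel [[ 0.6638 -0.3324  0.099 ]
 [ 0.5821 -0.4703  0.099 ]
 [ 0.4604 -0.4014  0.036 ]
 [ 0.5443 -0.2631  0.036 ]] [ 0.5627 -0.3668  0.0675]
[0.1603 0.1534 0.1617 0.1518] [ 1.0362 -0.5156 -2.1161  2.6164]
idx [[ 0.5784 -0.3368  0.068 ]
 [ 0.5462 -0.3934  0.068 ]
 [ 0.5889 -0.383   0.068 ]
 [ 0.534  -0.3477  0.068 ]
 [ 0.5627 -0.3661  0.068 ]]
reel [[ 0.4175 -0.0866  0.04  ]] module [[ 0.4688 -0.4858  0.019 ]]
```

```bash
cat > plan.py <<'E'
from h import *
from station import manip
np.set_printoptions(precision=4,suppress=True)
def Rt(y,z):
    z=np.array(z,float);z/=np.linalg.norm(z);y=np.array(y,float);y-=z*(y@z);y/=np.linalg.norm(y)
    return R.from_matrix(np.c_[np.cross(y,z),y,z])
def plan(p1,R1,n,p0=None,R0=None):
    s=manip.sense(); p=s["tcp_pos"] if p0 is None else np.array(p0); Q=R.from_quat(s["tool_rot"]) if R0 is None else R0
    a=p.copy();Qa=Q; w=(Q.inv()*R1).as_rotvec()
    for i in range(n):
        d=(np.array(p1)-a)/n; sh=Qa.inv().apply(d)*1000
        print([round(float(v),1) for v in sh]+[round(float(v),3) for v in w/n]); Qa=Qa*R.from_rotvec(w/n)
def err(p1,R1):
    s=manip.sense();Q=R.from_quat(s["tool_rot"])
    print("t",s["t"],"p",s["tcp_pos"],"tool err mm",Q.inv().apply(np.array(p1)-s["tcp_pos"])*1000,"rot",(Q.inv()*R1).as_rotvec(),"F",s["force"],"M",s["ft_torque"],"gap",s["finger_gap"])
def down(yaw): return Rt([np.cos(yaw),np.sin(yaw),0],[0,0,-1])
E
python3 - <<'E'
from plan import *
plan([.4705,.2645,.215],down(.362),24)
E
```

```text
[22.4, -27.3, 0.7, -0.0, -0.0, -0.062]
[24.1, -25.9, 0.7, -0.0, -0.0, -0.062]
[25.6, -24.4, 0.7, -0.0, -0.0, -0.062]
[27.1, -22.7, 0.7, -0.0, -0.0, -0.062]
[28.4, -21.0, 0.7, -0.0, -0.0, -0.062]
[29.7, -19.2, 0.7, -0.0, -0.0, -0.062]
[30.8, -17.4, 0.7, -0.0, -0.0, -0.062]
[31.8, -15.4, 0.7, -0.0, -0.0, -0.062]
[32.7, -13.4, 0.7, -0.0, -0.0, -0.062]
[33.5, -11.4, 0.7, -0.0, -0.0, -0.062]
[34.1, -9.3, 0.7, -0.0, -0.0, -0.062]
[34.6, -7.2, 0.7, -0.0, -0.0, -0.062]
[35.0, -5.1, 0.7, -0.0, -0.0, -0.062]
[35.2, -2.9, 0.7, -0.0, -0.0, -0.062]
[35.4, -0.7, 0.7, -0.0, -0.0, -0.062]
[35.3, 1.5, 0.7, -0.0, -0.0, -0.062]
[35.2, 3.6, 0.7, -0.0, -0.0, -0.062]
[34.9, 5.8, 0.7, -0.0, -0.0, -0.062]
[34.5, 7.9, 0.7, -0.0, -0.0, -0.062]
[33.9, 10.0, 0.6, -0.0, -0.0, -0.062]
[33.2, 12.1, 0.6, -0.0, -0.0, -0.062]
[32.4, 14.1, 0.6, -0.0, -0.0, -0.062]
[31.5, 16.1, 0.6, -0.0, -0.0, -0.062]
[30.4, 18.0, 0.6, -0.0, -0.0, -0.062]
```

Emit:
{"method": "servo_tool", "body": {
  "motion": [
    [22,-27,-4,0,0,-0.062,1],
    [24,-26,-4,0,0,-0.062,1],
    [26,-24,-4,0,0,-0.062,1],
    [27,-23,-4,0,0,-0.062,1],
    [28,-21,-4,0,0,-0.062,1],
    [30,-19,0,0,0,-0.062,1],
    [31,-17,0,0,0,-0.062,1],
    [32,-15,0,0,0,-0.062,1],
    [33,-13,0,0,0,-0.062,1],
    [33,-11,0,0,0,-0.062,1],
    [34,-9,0,0,0,-0.062,1],
    [35,-7,0,0,0,-0.062,1]
  ]
}}

```text
t: 1.1
tcp_pos: [0.3677, -0.1374, 0.2462]
tool_rot: [0.82, 0.573, -0.0, -0.002]
force: [1.3, 0.2, -0.9]
finger_gap: 1.0
```

```bash
python3 - <<'E'
from plan import *
err([.4705,.2645,.215],down(.362));plan([.4705,.2645,.215],down(.362),12)
E
```

```text
t 1.1 p [ 0.3677 -0.1374  0.2462] tool err mm [412.6563 -41.81    32.2592] rot [-0.0024 -0.0032 -0.7136] F [ 1.2745  0.2103 -0.892 ] M [ 0.0003 -0.0721 -0.0068] gap 0.9995556728211101
[34.4, -3.5, 2.7, -0.0, -0.0, -0.059]
[34.5, -1.4, 2.7, -0.0, -0.0, -0.059]
[34.6, 0.6, 2.7, -0.0, -0.0, -0.059]
[34.5, 2.7, 2.7, -0.0, -0.0, -0.059]
[34.2, 4.7, 2.7, -0.0, -0.0, -0.059]
[33.9, 6.7, 2.6, -0.0, -0.0, -0.059]
[33.4, 8.7, 2.6, -0.0, -0.0, -0.059]
[32.9, 10.7, 2.6, -0.0, -0.0, -0.059]
[32.2, 12.6, 2.6, -0.0, -0.0, -0.059]
[31.4, 14.5, 2.6, -0.0, -0.0, -0.059]
[30.4, 16.4, 2.6, -0.0, -0.0, -0.059]
[29.4, 18.2, 2.6, -0.0, -0.0, -0.059]
```

Following is accurate; continue.

Emit:
{"method": "servo_tool", "body": {
  "motion": [
    [34,-3,0,0,0,-0.06,1],
    [34,-1,0,0,0,-0.06,1],
    [35,1,0,0,0,-0.06,1],
    [34,3,2,0,0,-0.06,1],
    [34,5,3,0,0,-0.06,1],
    [34,7,3,0,0,-0.06,1],
    [33,9,4,0,0,-0.06,1],
    [33,11,4,0,0,-0.06,1],
    [32,13,4,0,0,-0.06,1],
    [31,14,4,0,0,-0.06,1],
    [30,16,4,0,0,-0.06,1],
    [29,18,4,0,0,-0.06,1]
  ]
}}

```text
t: 2.1
tcp_pos: [0.4627, 0.2857, 0.2131]
tool_rot: [0.55, 0.835, -0.0, -0.002]
force: [0.3, 0.0, -1.1]
finger_gap: 1.002
```

```bash
python3 - <<'E'
from plan import *
err([.4705,.2645,.215],down(.362))
for n in ("scene","top"):
    s=manip.snapshot(n); cv2.imwrite(f"pics/{n}1.png",s["frame"][:,:,::-1]); np.savez(f"pics/{n}1.npz",**s)
d=load("pics/scene1.npz")
print(proj(d,[[.563,-.366,.068],[.4705,.2645,.105]]))
E
```

```text
t 2.1 p [0.4627 0.2857 0.2131] tool err mm [-22.5635  -1.2391  -1.9698] rot [-0.0029 -0.0034  0.0448] F [ 0.2963  0.0094 -1.0665] M [-0.065  -0.0276 -0.0308] gap 1.002486185051266
[[308.1521 158.3529]
 [159.2283 235.425 ]]
```

View pics/scene1.png

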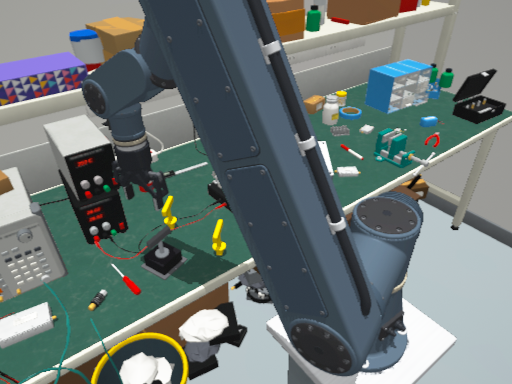

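View pics/top1.png

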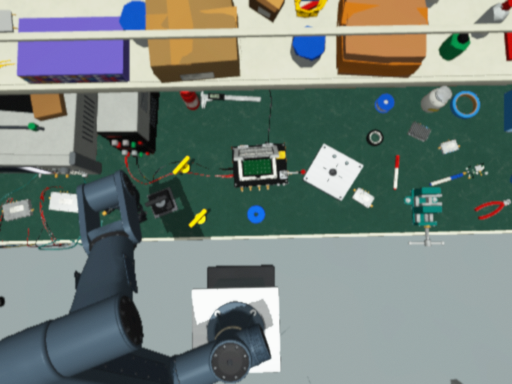

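Emit:
{"method": "servo_tool", "body": {
  "motion": [
    [-11,-0.6,0,0,0,0.022,1],
    [-11,-0.6,0,0,0,0.022,1],
    [0,0,20,0,0,0,1],
    [0,0,20,0,0,0,1],
    [0,0,0,0,0,0,1]
  ]
}}

```text
t: 2.62
tcp_pos: [0.4712, 0.2606, 0.172]
tool_rot: [0.571, 0.821, -0.0, -0.001]
force: [-0.0, 0.4, 0.3]
finger_gap: 0.997
```

```bash
python3 - <<'E'
from plan import *
err([.4705,.2645,.086],down(.362))
E
```

```text
t 2.6167 p [0.4712 0.2606 0.172 ] tool err mm [ 3.7423  0.8821 86.0131] rot [-0.002  -0.0021 -0.007 ] F [-0.0348  0.353   0.2899] M [0.0138 0.0367 0.0265] gap 0.9967703985626835
```

Emit:
{"method": "servo_tool", "body": {
  "motion": [
    [2,0.5,20,0,0,-0.004,1],
    [2,0.4,20,0,0,-0.003,1],
    [0,0,20,0,0,0,1],
    [0,0,20,0,0,0,1],
    [0,0,6,0,0,0,1],
    [0,0,0,0,0,0,1]
  ]
}}

```text
t: 3.12
tcp_pos: [0.4748, 0.2532, 0.0889]
tool_rot: [0.577, 0.817, 0.001, 0.001]
force: [-0.4, 0.5, 0.6]
finger_gap: 1.0
```

```bash
python3 - <<'E'
from plan import *
err([.4705,.2645,.086],down(.362))
for n in ("scene",):
    s=manip.snapshot(n); np.savez(f"pics/{n}2.npz",**s)
    cv2.imwrite(f"pics/{n}2.png",cv2.resize(s["frame"][150:290,90:230,::-1],None,fx=4,fy=4,interpolation=cv2.INTER_CUBIC))
E
```

```text
t 3.1167 p [0.4748 0.2532 0.0889] tool err mm [12.0951 -0.2851  2.886 ] rot [ 0.0017  0.0003 -0.0204] F [-0.4209  0.5094  0.5866] M [ 0.0113  0.0207 -0.0415] gap 1.0002983807857722
```

View pics/scene2.png

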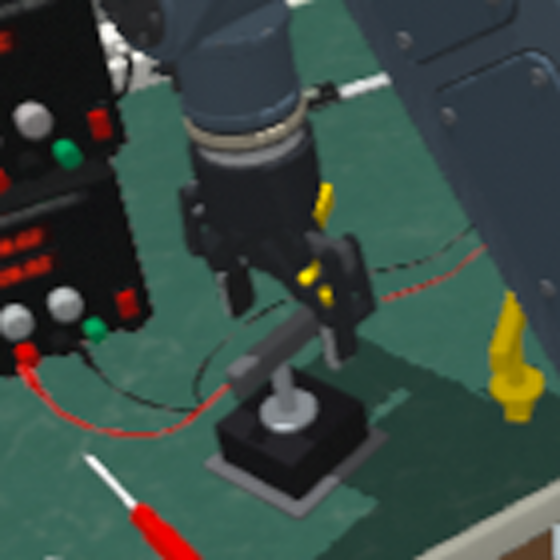

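Emit:
{"method": "servo_tool", "body": {
  "motion": [
    [0,0,0,0,0,0,1],
    [0,0,0,0,0,0,1]
  ]
}}

```text
t: 3.33
tcp_pos: [0.4765, 0.2523, 0.0917]
tool_rot: [0.578, 0.816, 0.002, 0.002]
force: [-0.3, -0.6, -1.3]
finger_gap: 1.0
```

Emit:
{"method": "servo_tool", "body": {
  "motion": [
    [6,0,1,0,0,-0.01,1],
    [6,0,1,0,0,-0.01,1]
  ]
}}

```text
t: 3.5
tcp_pos: [0.4744, 0.2636, 0.0921]
tool_rot: [0.57, 0.822, 0.004, 0.003]
force: [-0.0, -0.3, -0.5]
finger_gap: 0.995
```

Emit:
{"method": "servo_tool", "body": {
  "motion": [
    [0,0,0,0,0,0,1]
  ]
}}

```text
t: 3.58
tcp_pos: [0.4743, 0.2648, 0.0927]
tool_rot: [0.569, 0.822, 0.004, 0.004]
force: [0.7, 0.5, 0.4]
finger_gap: 0.998
```

```bash
python3 - <<'E'
from plan import *
err([.4705,.2645,.086],down(.362))
E
```

```text
t 3.5833 p [0.4743 0.2648 0.0927] tool err mm [ 1.0503 -3.6917  6.6792] rot [ 0.0115  0.001  -0.002 ] F [0.6566 0.4685 0.3949] M [-0.0578 -0.0186  0.0016] gap 0.9981483141283483
```

Emit:
{"method": "servo_tool", "body": {
  "motion": [
    [0,0,0,0,0,0,1],
    [0,0,0,0,0,0,1],
    [0,0,0,0,0,0,1]
  ]
}}

```text
t: 3.83
tcp_pos: [0.4741, 0.2663, 0.0936]
tool_rot: [0.568, 0.823, 0.005, 0.004]
force: [0.7, -0.6, -0.5]
finger_gap: 0.999
```

```bash
python3 - <<'E'
from plan import *
err([.4705,.2645,.086],down(.362))
E
```

```text
t 3.8333 p [0.4741 0.2663 0.0936] tool err mm [-0.3803 -4.1218  7.581 ] rot [0.0133 0.0012 0.0009] F [ 0.6814 -0.6382 -0.5396] M [-0.0303  0.027   0.0236] gap 0.99916384926689
```

Emit:
{"method": "servo_tool", "body": {
  "motion": [
    [0,-2,4,0.007,0,0,1],
    [0,-2,4,0.006,0,0,1],
    [0,0,0,0,0,0,1],
    [0,0,0,0,0,0,1]
  ]
}}

```text
t: 4.17
tcp_pos: [0.4698, 0.2648, 0.0846]
tool_rot: [0.568, 0.823, -0.001, 0.0]
force: [0.0, -0.1, -0.7]
finger_gap: 0.998
```

```bash
python3 - <<'E'
from plan import *
err([.4705,.2645,.086],down(.362))
E
```

```text
t 4.1667 p [0.4698 0.2648 0.0846] tool err mm [-0.4963  0.5054 -1.3975] rot [-0.0016  0.0012  0.0011] F [ 0.0345 -0.0854 -0.7287] M [ 0.0399 -0.002  -0.0219] gap 0.9976376868452875
```

Well placed. Close at a moderate force.

Emit:
{"method": "servo_tool", "body": {
  "motion": [
    [0,0,0,0,0,0,-1],
    [0,0,0,0,0,0,-1],
    [0,0,0,0,0,0,-1],
    [0,0,0,0,0,0,-1],
    [0,0,0,0,0,0,-1],
    [0,0,0,0,0,0,-1]
  ],
  "grip_force": 70
}}

```text
t: 4.67
tcp_pos: [0.4702, 0.2645, 0.0842]
tool_rot: [0.568, 0.823, -0.001, 0.0]
force: [2.4, 1.2, 0.2]
finger_gap: 0.147
```

```bash
python3 - <<'E'
from plan import *
err([.4705,.2645,.086],down(.362))
for n in ("scene",):
    s=manip.snapshot(n); np.savez(f"pics/{n}3.npz",**s)
    cv2.imwrite(f"pics/{n}3.png",cv2.resize(s["frame"][150:290,90:230,::-1],None,fx=4,fy=4,interpolation=cv2.INTER_CUBIC))
E
```

```text
t 4.6667 p [0.4702 0.2645 0.0842] tool err mm [-0.1134  0.3157 -1.807 ] rot [-0.0016  0.0013  0.0006] F [2.4387 1.1756 0.1617] M [ 0.2093 -0.5798 -0.0208] gap 0.1465729636960124
```

View pics/scene3.png

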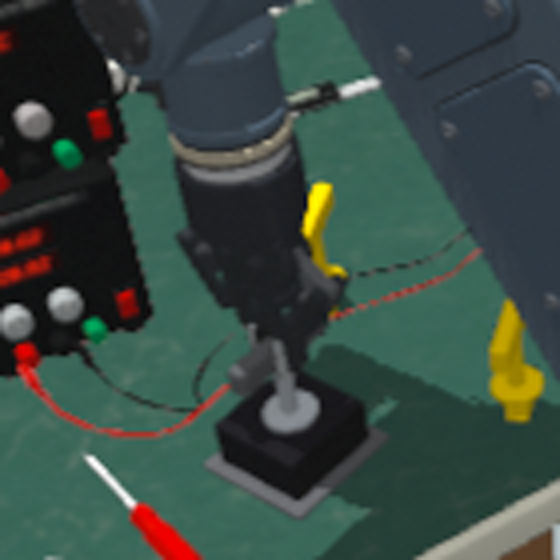

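Emit:
{"method": "servo_tool", "body": {
  "motion": [
    [0,0,-6,0,0,0,-1],
    [0,0,-10,0,0,0,-1],
    [0,0,-15,0,0,0,-1],
    [0,0,-20,0,0,0,-1],
    [0,0,-25,0,0,0,-1],
    [0,0,-25,0,0,0,-1],
    [0,0,-25,0,0,0,-1],
    [0,0,-25,0,0,0,-1],
    [0,0,-20,0,0,0,-1],
    [0,0,-15,0,0,0,-1],
    [0,0,-8,0,0,0,-1],
    [0,0,0,0,0,0,-1]
  ]
}}

```text
t: 5.72
tcp_pos: [0.4654, 0.2634, 0.2938]
tool_rot: [0.568, 0.823, -0.004, -0.002]
force: [-0.2, 0.6, -1.5]
finger_gap: 0.151
```

```bash
python3 - <<'E'
from plan import *
err([.4705,.2645,.3],down(.362))
for n in ("scene","top"):
    s=manip.snapshot(n); np.savez(f"pics/{n}4.npz",**s); print(proj(s,[manip.sense()["tcp_pos"]]))
    x,y=map(int,proj(s,[manip.sense()["tcp_pos"]])[0])
    cv2.imwrite(f"pics/{n}4.png",cv2.resize(s["frame"][max(0,y-50):y+50,x-60:x+60,::-1],None,fx=6,fy=6,interpolation=cv2.INTER_CUBIC))
E
```

```text
t 5.7167 p [0.4654 0.2634 0.2938] tool err mm [-0.7794  5.0972 -6.2356] rot [-0.0083  0.0011  0.0009] F [-0.1811  0.5816 -1.4806] M [-0.0048 -0.0363  0.0093] gap 0.15054370695657662
[[147.9917 176.6982]]
[[140.4483 198.1874]]
```

View pics/scene4.png

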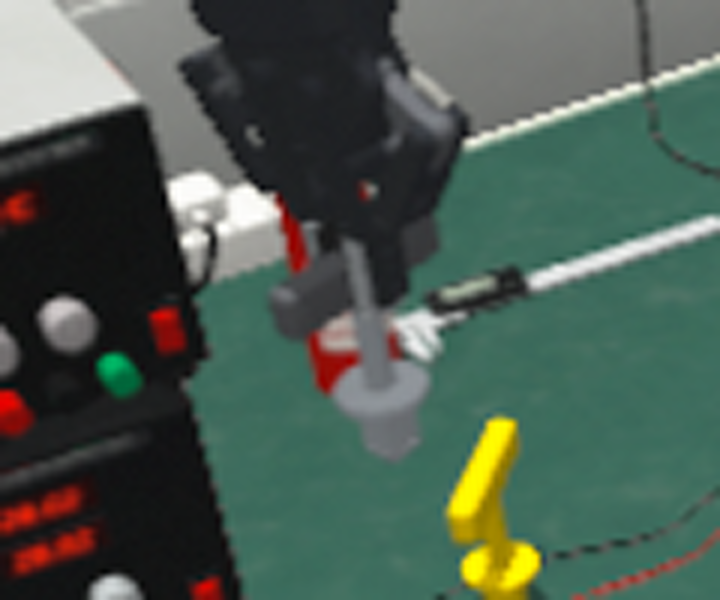

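View pics/top4.png

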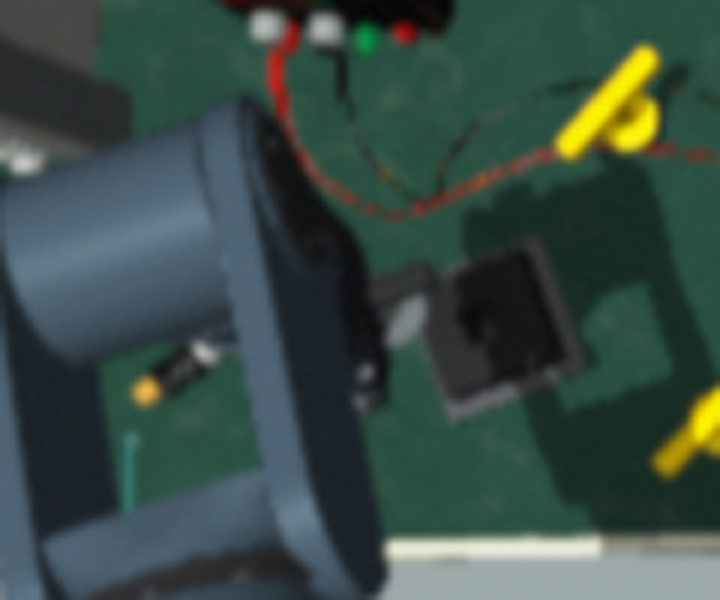

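```bash
python3 - <<'E'
from plan import *
s=manip.sense();Q=R.from_quat(s["tool_rot"]);p=s["tcp_pos"]
P=[p+Q.apply([x,0,z]) for x,z in ((0,-.0208),(0,.0332),(0,.0382),(0,.0662),(.04,-.0208),(-.04,-.0208))]
for n,o in (("scene",(147-60,176-50)),("top",(80,148))):
    d=load(f"pics/{n}4.npz"); print(n,(proj(d,P)-o+.5)*6-.5)
E
```

```text
scene [[360.1378 264.7581]
 [385.4346 379.3712]
 [387.6908 389.5932]
 [400.0698 445.6793]
 [283.1517 313.4513]
 [432.5772 218.9405]]
top [[353.1024 300.1166]
 [383.643  308.9802]
 [386.3369 309.762 ]
 [401.0323 314.027 ]
 [277.0982 330.4212]
 [428.9003 269.8944]]
```

```bash
python3 - <<'E'
from plan import *
d=load("pics/top4.npz");f=d["frame"]
g=f[166:180,326:340].astype(int).mean(2); print(g.astype(int))
G=cv2.resize(f[160:184,321:345,::-1],None,fx=24,fy=24,interpolation=cv2.INTER_CUBIC)
G=np.clip(G.astype(float)*2.5-60,0,255).astype(np.uint8)
cv2.imwrite("pics/sock.png",G)
E
```

```text
[[238 238 238 238 238 237 236 237 237 230 199 222 236 238]
 [233 238 238 237 234 231 228 227 231 230 221 233 238 238]
 [219 236 238 231 209 191 181 181 194 212 224 235 238 239]
 [224 235 233 204 151 123 114 113 121 161 206 233 238 238]
 [234 235 224 162 100  88  87  86  78 109 177 228 236 237]
 [236 232 206 131  81  83  86  84  72  82 147 219 235 237]
 [237 231 195 120  79  80  78  74  68  71 133 216 235 237]
 [238 234 209 138  86  71  66  65  67  79 146 221 236 237]
 [238 237 227 175 118  86  76  76  91 121 180 228 235 235]
 [239 238 235 216 179 148 128 128 149 181 217 231 227 222]
 [239 239 238 234 226 212 200 199 208 222 232 233 225 208]
 [238 237 235 236 236 235 233 232 232 234 235 235 232 224]
 [237 233 218 228 237 238 238 237 237 237 237 236 235 233]
 [236 223 194 224 237 238 238 238 238 238 238 237 237 237]]
```

View pics/sock.png

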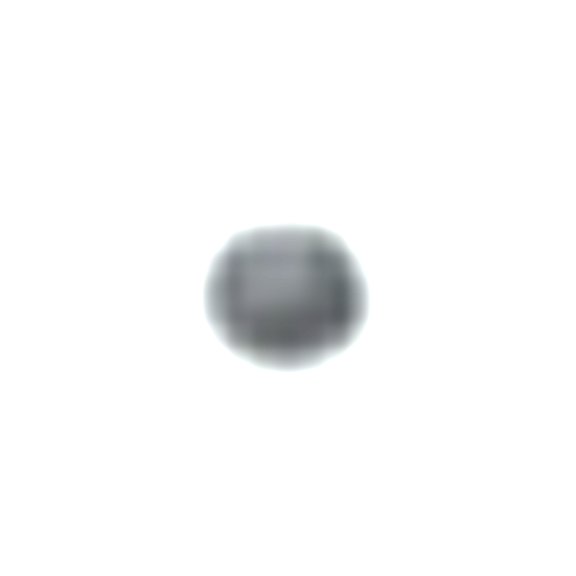

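```bash
python3 - <<'E'
from plan import *
d=load("pics/top4.npz");f=d["frame"]
G=cv2.resize(f[166:178,326:340,::-1].astype(np.float32),None,fx=45,fy=45,interpolation=cv2.INTER_CUBIC)
G=np.clip((G-55)*5,0,255).astype(np.uint8)
cv2.imwrite("pics/sock2.png",G)
E
```

```text
(no output)
```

View pics/sock2.png

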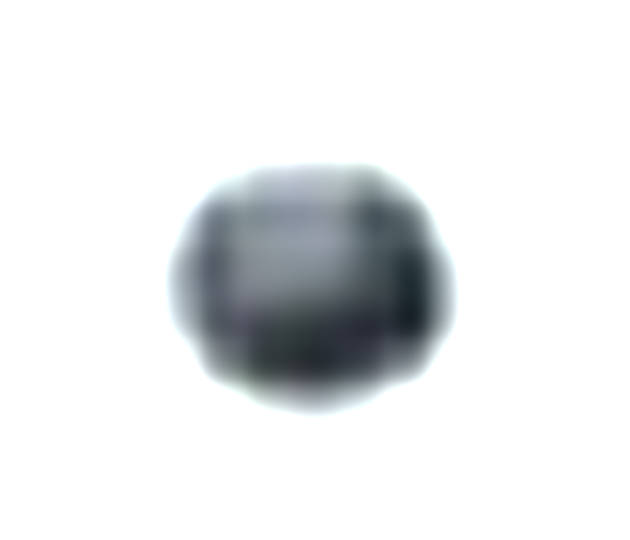

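```bash
python3 - <<'E'
from plan import *
plan([.53,-.2,.31],down(.12),14)
E
```

```text
[-32.6, -7.4, -1.2, -0.001, 0.0, 0.017]
[-32.7, -6.8, -1.2, -0.001, 0.0, 0.017]
[-32.8, -6.2, -1.2, -0.001, 0.0, 0.017]
[-32.9, -5.7, -1.2, -0.001, 0.0, 0.017]
[-33.0, -5.1, -1.2, -0.001, 0.0, 0.017]
[-33.1, -4.5, -1.2, -0.001, 0.0, 0.017]
[-33.2, -4.0, -1.3, -0.001, 0.0, 0.017]
[-33.2, -3.4, -1.3, -0.001, 0.0, 0.017]
[-33.3, -2.8, -1.3, -0.001, 0.0, 0.017]
[-33.3, -2.2, -1.3, -0.001, 0.0, 0.017]
[-33.4, -1.6, -1.3, -0.001, 0.0, 0.017]
[-33.4, -1.1, -1.3, -0.001, 0.0, 0.017]
[-33.4, -0.5, -1.3, -0.001, 0.0, 0.017]
[-33.4, 0.1, -1.3, -0.001, 0.0, 0.017]
```

Emit:
{"method": "servo_tool", "body": {
  "motion": [
    [-20,-5,-3,0,0,0.017,-1],
    [-30,-7,-3,0,0,0.017,-1],
    [-33,-6,-2,0,0,0.017,-1],
    [-33,-6,-2,0,0,0.017,-1],
    [-33,-5,-2,0,0,0.017,-1],
    [-33,-5,-1,0,0,0.017,-1],
    [-33,-4,-1,0,0,0.017,-1],
    [-33,-3,-1,0,0,0.017,-1],
    [-33,-3,-1,0,0,0.017,-1],
    [-33,-2,-1,0,0,0.017,-1],
    [-33,-2,-1,0,0,0.017,-1],
    [-33,-1,-1,0,0,0.017,-1]
  ]
}}

```text
t: 6.82
tcp_pos: [0.5049, -0.1256, 0.2905]
tool_rot: [0.647, 0.762, -0.017, -0.023]
force: [1.3, -0.5, -1.5]
finger_gap: 0.148
```

```bash
python3 - <<'E'
from plan import *
err([.53,-.2,.31],down(.12))
s=manip.snapshot("scene"); np.savez("pics/scene5.npz",**s); cv2.imwrite("pics/scene5.png",s["frame"][:,:,::-1])
E
```

```text
t 6.8167 p [ 0.5049 -0.1256  0.2905] tool err mm [-77.196   11.6865 -21.1261] rot [-0.055  -0.0117  0.0417] F [ 1.279  -0.5415 -1.4661] M [ 0.0106 -0.0896  0.0312] gap 0.1483762654304579
```

View pics/scene5.png

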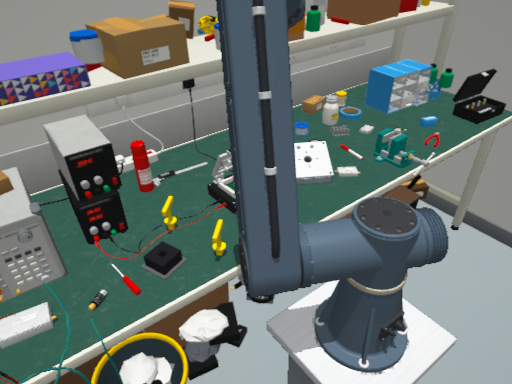

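```bash
python3 - <<'E'
from plan import *
d=load("pics/scene5.npz");f=d["frame"]
cv2.imwrite("pics/s5a.png",cv2.resize(f[130:190,285:365,::-1],None,fx=9,fy=9,interpolation=cv2.INTER_CUBIC))
G=cv2.resize(f[152:174,297:321,::-1].astype(np.float32),None,fx=24,fy=24,interpolation=cv2.INTER_CUBIC)
cv2.imwrite("pics/s5b.png",np.clip((G-40)*2.2,0,255).astype(np.uint8))
print(f[155:170,300:318].astype(int).mean(2).astype(int))
E
```

```text
[[251 252 251 251 251 247 233 220 225 242 249 251 251 251 251 251 251 251]
 [252 252 251 250 234 184 151 134 143 168 224 248 251 251 251 251 251 251]
 [252 252 252 244 181 102  82  89  93  97 159 229 249 252 251 251 247 238]
 [252 252 252 230 125  90  59  61  70  90 111 163 239 251 247 228 203 189]
 [202 243 252 229 116  67  50  50  53  69  89 141 233 251 249 246 245 244]
 [246 250 251 241 157  50  47  48  49  51  81 163 238 250 250 250 250 250]
 [252 251 251 250 233 150  68  54  49  68 141 229 250 251 251 251 251 251]
 [252 252 252 252 251 248 236 199 167 214 244 250 252 252 252 252 251 251]
 [252 252 252 252 252 252 251 249 248 250 251 252 252 252 252 251 251 251]
 [252 252 252 252 252 252 252 252 242 243 252 252 252 252 252 252 252 251]
 [253 253 252 252 252 252 252 252 235 220 247 251 251 251 251 251 251 251]
 [252 252 252 252 252 252 252 252 243 209 238 251 251 251 251 251 251 251]
 [252 252 252 252 252 252 252 252 251 226 233 251 251 251 251 251 251 251]
 [252 252 252 252 252 252 252 252 252 249 249 251 251 251 251 251 251 251]
 [252 252 252 252 252 252 252 252 252 252 251 251 251 251 251 251 251 251]]
```

View pics/s5a.png

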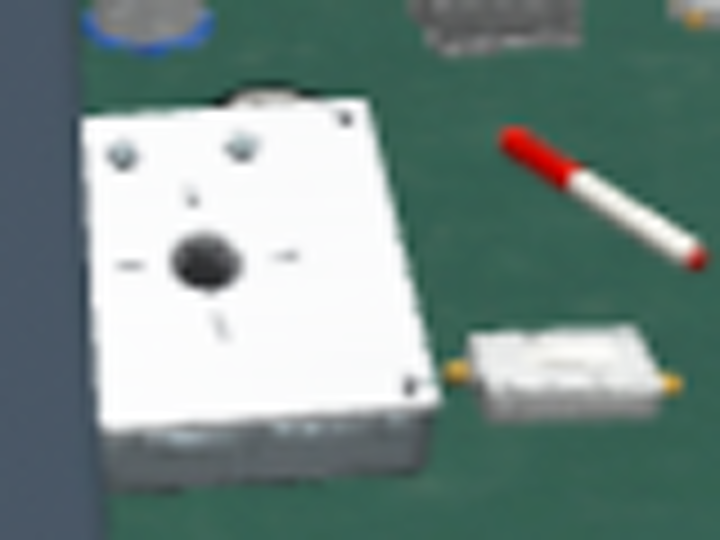

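View pics/s5b.png

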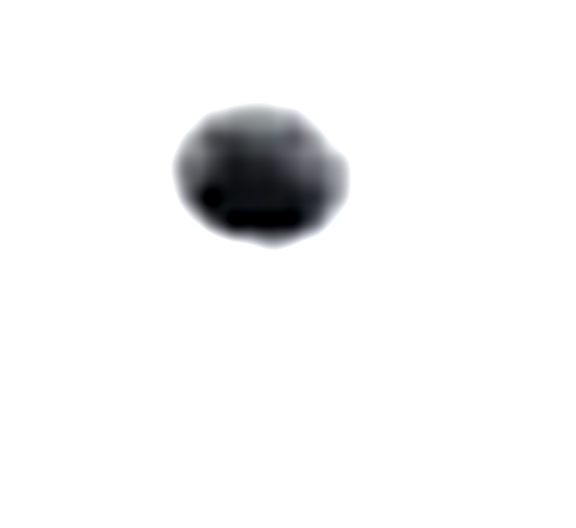

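```bash
python3 - <<'E'
from plan import *
d=load("pics/scene5.npz");t=load("pics/top0.npz")
u=z2p([(206,260.5)],9,285,130); print(plane(d,u,.068))
v=z2p([(302,299.5)],8,295,135); print(plane(t,v,.068), tri(d,u,t,v))
# stand consistency tri: foot centre
# panel yaw: lines across panel (y dir) from scene: LR marks are same height
m=z2p([(130,265),(286,256),(192,198),(220,325)],9,285,130)
a=plane(d,m[:2],.068);e=a[0]-a[1];print("y yaw",np.arctan2(e[1],e[0])-np.pi/2,np.linalg.norm(e))
c=np.r_[plane(d,z2p([(82,118),(370,100)],9,285,130),.099),plane(d,z2p([(440,405),(102,430)],9,285,130),.036)];print(c.mean(0))
for p,q in((0,1),(3,2)): e=c[p]-c[q];print(np.arctan2(e[1],e[0])-np.pi/2,np.linalg.norm(e))
for p,q in((0,3),(1,2)): e=c[p]-c[q];print(np.arctan2(e[1],e[0]),np.linalg.norm(e))
E
```

```text
[[ 0.5638 -0.3633  0.068 ]]
[[ 0.5621 -0.3656  0.068 ]] [[ 0.5631 -0.3646  0.0679  0.0029]]
y yaw -0.5602051373215851 0.06393705824352675
[ 0.5546 -0.3781  0.0675]
-0.5454233366386545 0.12178440314052234
-0.5359370823496605 0.13577259309534032
-0.6529481709566626 0.1537529697087434
-0.5531650806325279 0.15184542430092468
```

```bash
cat >> plan.py <<'E'
YAW=-.533; M=np.array([.563,-.3645,.068]); L=.0662
cx=np.array([np.cos(YAW),np.sin(YAW),0]);T25=np.radians(25)
n=np.array([0,0,np.cos(T25)])-np.sin(T25)*cx; px=np.cos(T25)*cx+np.array([0,0,np.sin(T25)]); py=np.cross(n,px)
def pose(h,a,dx=0,dy=0): return M+n*(h+L)+px*dx+py*dy, Rt(np.cos(a)*px+np.sin(a)*py,-n)
def tip():
    s=manip.sense();Q=R.from_quat(s["tool_rot"]);t=s["tcp_pos"]+Q.apply([0,0,L])-M
    yy=Q.apply([0,1,0]);zz=Q.apply([0,0,1]);ft=s["force"];mm=s["ft_torque"]
    print("t %.2f tip px %.1f py %.1f n %.1f | ang %.3f tiltx %.3f tilty %.3f | F px %.1f py %.1f n %.1f | M %s gap %.3f q6 %.2f"%(s["t"],*(1000*np.array([t@px,t@py,t@n])),np.arctan2(yy@py,yy@px),zz@px,zz@py,ft@px,ft@py,ft@n,np.array([mm@px,mm@py,mm@n]).round(2),s["finger_gap"],s["q"][5]))
E
python3 - <<'E'
from plan import *
p,Q=pose(.06,.65);print(p)
plan(p,Q,9)
E
```

```text
[ 0.5171 -0.3374  0.1824]
[-22.7, -1.8, 12.0, -0.044, -0.031, 0.005]
[-22.3, -2.2, 12.6, -0.044, -0.031, 0.005]
[-22.0, -2.7, 13.2, -0.044, -0.031, 0.005]
[-21.6, -3.2, 13.7, -0.044, -0.031, 0.005]
[-21.2, -3.7, 14.2, -0.044, -0.031, 0.005]
[-20.7, -4.2, 14.7, -0.044, -0.031, 0.005]
[-20.3, -4.7, 15.1, -0.044, -0.031, 0.005]
[-19.9, -5.3, 15.5, -0.044, -0.031, 0.005]
[-19.4, -5.9, 15.9, -0.044, -0.031, 0.005]
```

Emit:
{"method": "servo_tool", "body": {
  "motion": [
    [-30,-2,0,-0.04,-0.03,0.005,-1],
    [-32,-2,0,-0.044,-0.03,0.005,-1],
    [-30,-3,0,-0.044,-0.03,0.005,-1],
    [-28,-3,0,-0.044,-0.03,0.005,-1],
    [-20,-3,10,-0.044,-0.03,0.005,-1],
    [-15,-4,15,-0.044,-0.03,0.005,-1],
    [-12,-4,20,-0.044,-0.03,0.005,-1],
    [-8,-5,20,-0.044,-0.03,0.005,-1],
    [-5,-5,15,-0.03,-0.02,0.005,-1],
    [0,0,8,0,0,0,-1]
  ]
}}

```text
t: 7.7
tcp_pos: [0.5155, -0.3354, 0.1962]
tool_rot: [0.655, 0.729, 0.041, 0.196]
force: [-0.2, 1.1, -1.7]
finger_gap: 0.151
```

```bash
python3 - <<'E'
from plan import *
tip(); err(*pose(.06,.65))
E
```

```text
t 7.70 tip px 1.5 py 1.1 n 73.5 | ang 0.640 tiltx -0.032 tilty 0.002 | F px -1.4 py 0.8 n -1.2 | M [ 0.01  0.35 -0.01] gap 0.151 q6 -1.10
t 7.7 p [ 0.5155 -0.3354  0.1962] tool err mm [ 1.14   -3.1946 13.613 ] rot [-0.0246 -0.0211 -0.0101] F [-0.2036  1.1064 -1.6743] M [ 0.1912  0.2929 -0.0008] gap 0.15066397525304165
```

Emit:
{"method": "servo_tool", "body": {
  "motion": [
    [0.5,-1.6,14,-0.012,-0.01,-0.005,-1],
    [0.5,-1.6,14,-0.012,-0.01,-0.005,-1],
    [0,0,14,0,0,0,-1],
    [0,0,0,0,0,0,-1],
    [0,0,0,0,0,0,-1]
  ]
}}

```text
t: 8.12
tcp_pos: [0.5249, -0.3385, 0.1465]
tool_rot: [0.65, 0.731, 0.043, 0.202]
force: [0.6, 0.5, -0.8]
finger_gap: 0.152
```

```bash
python3 - <<'E'
from plan import *
tip(); err(*pose(.02,.65))
for n_ in ("scene","top"):
    s=manip.snapshot(n_); np.savez(f"pics/{n_}6.npz",**s)
    x,y=map(int,proj(s,[M])[0]);print(x,y,proj(s,[M, M+n*.02])) 
    cv2.imwrite(f"pics/{n_}6.png",cv2.resize(s["frame"][max(0,y-50):y+40,x-50:x+60,::-1],None,fx=7,fy=7,interpolation=cv2.INTER_CUBIC))
E
```

```text
t 8.12 tip px -9.9 py 3.5 n 24.4 | ang 0.648 tiltx -0.021 tilty 0.007 | F px -0.1 py 0.7 n -0.8 | M [-0.06  0.28 -0.08] gap 0.152 q6 -1.19
t 8.1167 p [ 0.5249 -0.3385  0.1465] tool err mm [-7.6542  5.0497  4.2007] rot [-0.0122 -0.0181 -0.0021] F [ 0.5605  0.4736 -0.7962] M [ 0.1261  0.2509 -0.0933] gap 0.15157002064041059
307 158 [[307.8512 158.4831]
 [308.7126 155.3053]]
332 171 [[332.0006 171.7531]
 [331.8822 173.0956]]
```

View pics/scene6.png

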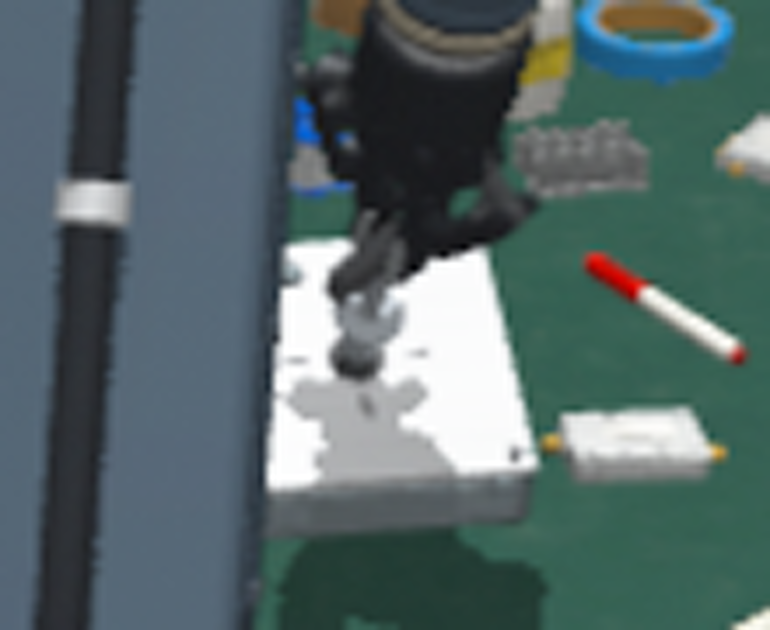

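View pics/top6.png

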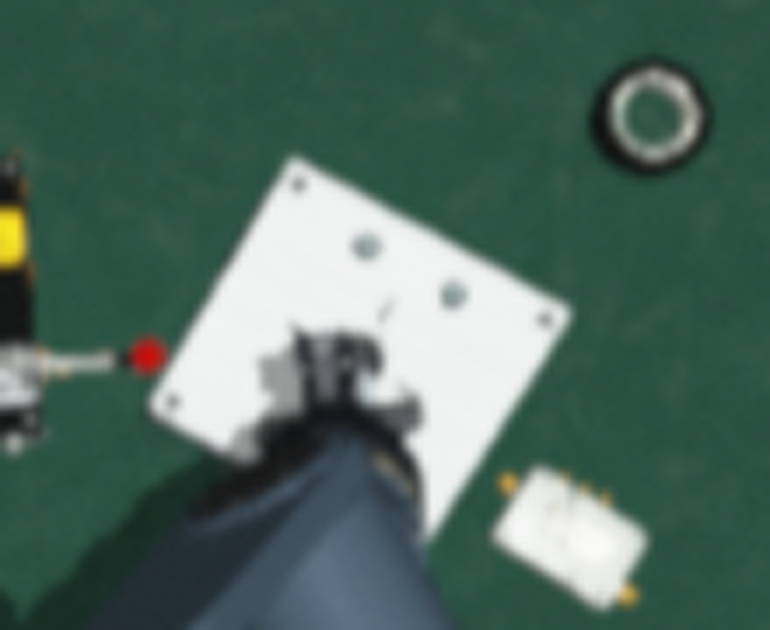

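Emit:
{"method": "servo_tool", "body": {
  "motion": [
    [-3.5,2.5,0,-0.006,-0.009,0,-1],
    [-3.5,2.5,0,-0.006,-0.009,0,-1],
    [0,0,0,0,0,0,-1],
    [0,0,0,0,0,0,-1],
    [0,0,0,0,0,0,-1]
  ]
}}

```text
t: 8.63
tcp_pos: [0.5324, -0.346, 0.1555]
tool_rot: [0.648, 0.729, 0.042, 0.217]
force: [-1.3, -0.1, -1.2]
finger_gap: 0.149
```

```bash
python3 - <<'E'
from plan import *
tip(); err(*pose(.02,.65))
E
```

```text
t 8.63 tip px 5.2 py 0.3 n 28.2 | ang 0.650 tiltx 0.010 tilty -0.002 | F px -1.5 py -0.8 n -0.7 | M [-0.01  0.28  0.04] gap 0.149 q6 -1.20
t 8.6333 p [ 0.5324 -0.346   0.1555] tool err mm [ 2.4818 -3.9624  8.1539] rot [0.0067 0.008  0.    ] F [-1.2823 -0.1258 -1.2333] M [0.123  0.258  0.0332] gap 0.14885619411724074
```

Emit:
{"method": "servo_tool", "body": {
  "motion": [
    [1,-1.5,3,0.002,0.003,0,-1],
    [0.5,-1,3,0.002,0.002,0,-1],
    [0,0,0,0,0,0,-1],
    [0,0,0,0,0,0,-1],
    [0,0,0,0,0,0,-1]
  ]
}}

```text
t: 9.05
tcp_pos: [0.5321, -0.3464, 0.1488]
tool_rot: [0.649, 0.729, 0.042, 0.214]
force: [0.1, -0.9, -1.4]
finger_gap: 0.154
```

```bash
python3 - <<'E'
from plan import *
tip(); err(*pose(.02,.65))
for n_ in ("scene","top"):
    s=manip.snapshot(n_); np.savez(f"pics/{n_}7.npz",**s)
    x,y=map(int,proj(s,[M])[0])
    cv2.imwrite(f"pics/{n_}7.png",cv2.resize(s["frame"][y-25:y+15,x-25:x+25,::-1],None,fx=14,fy=14,interpolation=cv2.INTER_CUBIC))
E
```

```text
t 9.05 tip px 2.0 py -0.1 n 22.1 | ang 0.650 tiltx 0.004 tilty -0.001 | F px -0.1 py -0.7 n -1.5 | M [0.03 0.28 0.03] gap 0.154 q6 -1.21
t 9.05 p [ 0.5321 -0.3464  0.1488] tool err mm [ 1.1092 -1.3123  2.1392] rot [ 0.0027  0.0031 -0.0001] F [ 0.1359 -0.8946 -1.365 ] M [0.1547 0.2298 0.0392] gap 0.15376892489639127
```

View pics/scene7.png

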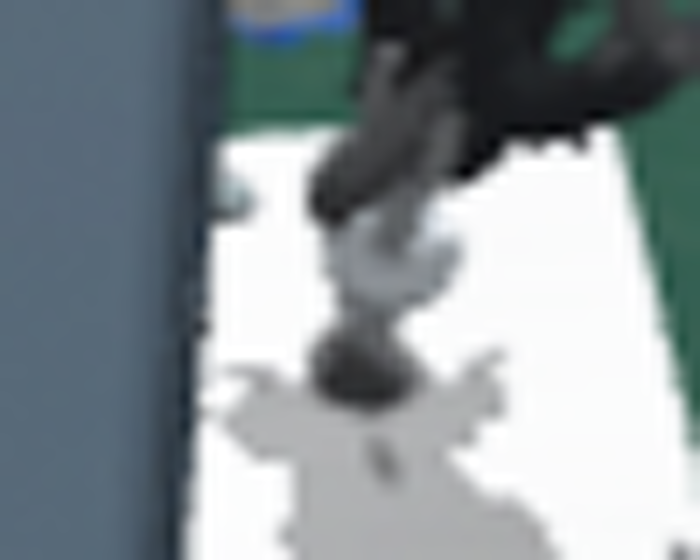

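View pics/top7.png

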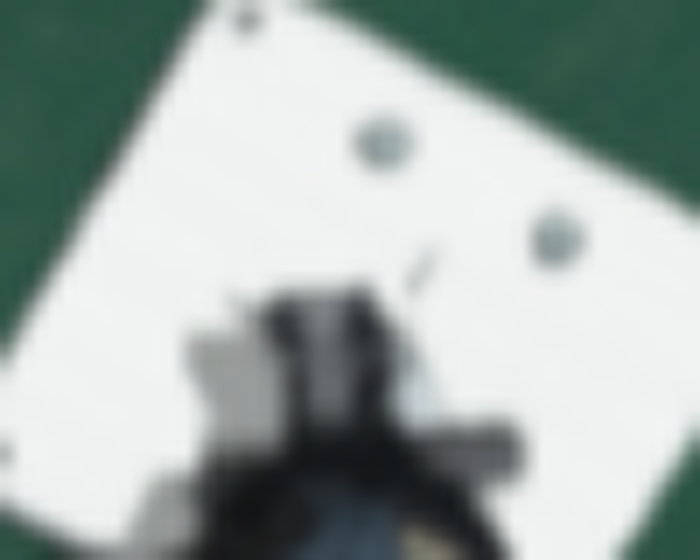

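```bash
python3 - <<'E'
from plan import *
s=manip.sense();Q=R.from_quat(s["tool_rot"]);p=s["tcp_pos"]
d=load("pics/scene7.npz");x,y=map(int,proj(d,[M])[0])
P=[p+Q.apply([0,0,z]) for z in (.0332,.0382,.0662)]+[M,M-n*.008,M+px*.015,M-px*.015,M+py*.015]
print((proj(d,P)-[x-25,y-25]+.5)*14-.5)
print((proj(d,[p+Q.apply([.02,0,.0662]),p+Q.apply([0,.02,.0662])])-[x-25,y-25]+.5)*14-.5)
E
```

```text
[[401.5163 231.7022]
 [398.3415 243.3881]
 [380.933  307.4653]
 [368.4163 363.2631]
 [363.6756 380.7506]
 [358.3178 316.1693]
 [378.6207 410.8514]
 [311.7752 367.3404]]
[[328.1157 350.6257]
 [323.9955 260.2646]]
```

Emit:
{"method": "servo_tool", "body": {
  "motion": [
    [0,-0.8,4,0.002,0.002,0,-1],
    [0,-0.6,4,0,0,0,-1],
    [0,0,4,0,0,0,-1],
    [0,0,4,0,0,0,-1],
    [0,0,0,0,0,0,-1],
    [0,0,0,0,0,0,-1]
  ]
}}

```text
t: 9.65
tcp_pos: [0.5372, -0.3506, 0.1319]
tool_rot: [0.649, 0.729, 0.042, 0.213]
force: [0.2, -0.6, -0.3]
finger_gap: 0.148
```

```bash
python3 - <<'E'
from plan import *
tip(); err(*pose(.0,.65,.0007,-.001))
E
```

```text
t 9.65 tip px 0.5 py -1.1 n 4.1 | ang 0.650 tiltx 0.001 tilty -0.000 | F px 0.3 py -0.4 n -0.5 | M [-0.01  0.28 -0.05] gap 0.148 q6 -1.23
t 9.65 p [ 0.5372 -0.3506  0.1319] tool err mm [-0.0627  0.2682  4.0754] rot [ 0.0002  0.0008 -0.0002] F [ 0.2035 -0.6251 -0.3263] M [ 0.1503  0.2341 -0.0458] gap 0.14848990694281905
```

Right on. Descend to the spindle face (n ≈ −8).

Emit:
{"method": "servo_tool", "body": {
  "motion": [
    [0,0,3,0,0,0,-1],
    [0,0,3,0,0,0,-1],
    [0,0,3,0,0,0,-1],
    [0,0,2,0,0,0,-1],
    [0,0,0,0,0,0,-1]
  ]
}}

```text
t: 10.07
tcp_pos: [0.5408, -0.3514, 0.1214]
tool_rot: [0.649, 0.73, 0.042, 0.211]
force: [-0.5, -0.3, -2.0]
finger_gap: 0.154
```

```bash
python3 - <<'E'
from plan import *
tip()
E
```

```text
t 10.07 tip px -1.0 py 0.1 n -6.9 | ang 0.650 tiltx -0.002 tilty 0.002 | F px -1.1 py -0.5 n -1.7 | M [ 0.    0.31 -0.01] gap 0.154 q6 -1.24
```

Emit:
{"method": "servo_tool", "body": {
  "motion": [
    [-1.4,0.5,0,0,0,0,-1],
    [0,0,0,0,0,0,-1],
    [0,0,2,0,0,0,-1],
    [0,0,2,0,0,0,-1]
  ]
}}

```text
t: 10.4
tcp_pos: [0.5424, -0.3524, 0.1177]
tool_rot: [0.649, 0.73, 0.043, 0.21]
force: [-1.6, 2.2, 0.9]
finger_gap: 0.151
```

```bash
python3 - <<'E'
from plan import *
tip()
E
```

```text
t 10.40 tip px -0.9 py 0.1 n -11.1 | ang 0.651 tiltx -0.004 tilty 0.003 | F px -1.8 py 1.1 n 1.9 | M [0.17 0.48 0.01] gap 0.151 q6 -1.24
```

Emit:
{"method": "servo_tool", "body": {
  "motion": [
    [0,0,2.5,0,0,0,-1],
    [0,0,3,0,0,0,-1],
    [0,0,3,0,0,0,-1]
  ]
}}

```text
t: 10.65
tcp_pos: [0.5454, -0.3542, 0.1101]
tool_rot: [0.648, 0.731, 0.043, 0.21]
force: [-2.5, 2.0, 4.8]
finger_gap: 0.15
```

```bash
python3 - <<'E'
from plan import *
tip()
E
```

```text
t 10.65 tip px -0.9 py 0.2 n -19.4 | ang 0.652 tiltx -0.004 tilty 0.003 | F px -0.9 py 0.5 n 5.7 | M [0.12 0.57 0.08] gap 0.150 q6 -1.25
```

Emit:
{"method": "servo_tool", "body": {
  "motion": [
    [0,0,3,0,0,0,-1],
    [0,0,3,0,0,0,-1],
    [0,0,3,0,0,0,-1],
    [0,0,3,0,0,0,-1]
  ]
}}

```text
t: 10.98
tcp_pos: [0.5469, -0.3545, 0.1073]
tool_rot: [0.647, 0.731, 0.042, 0.212]
force: [-15.3, 7.8, 24.5]
finger_gap: 0.151
```

```bash
python3 - <<'E'
from plan import *
tip()
E
```

```text
t 10.98 tip px -0.5 py 0.6 n -22.5 | ang 0.655 tiltx 0.000 tilty 0.003 | F px -5.2 py -1.0 n 29.4 | M [-0.47  1.45 -0.04] gap 0.151 q6 -1.27
```

```bash
python3 - <<'E'
from plan import *
tip()
for n_ in ("scene","top"):
    s=manip.snapshot(n_); np.savez(f"pics/{n_}8.npz",**s)
    x,y=map(int,proj(s,[M])[0])
    cv2.imwrite(f"pics/{n_}8.png",cv2.resize(s["frame"][y-25:y+15,x-25:x+25,::-1],None,fx=14,fy=14,interpolation=cv2.INTER_CUBIC))
s=manip.sense();Q=R.from_quat(s["tool_rot"]);p=s["tcp_pos"]
d=load("pics/scene8.npz");x,y=map(int,proj(d,[M])[0])
P=[p+Q.apply([0,0,z]) for z in (.0332,.0382,.0662)]+[M]
print((proj(d,P)-[x-25,y-25]+.5)*14-.5)
E
```

```text
t 10.98 tip px -0.5 py 0.6 n -22.5 | ang 0.655 tiltx 0.000 tilty 0.003 | F px -5.2 py -1.0 n 29.4 | M [-0.47  1.45 -0.04] gap 0.151 q6 -1.27
[[373.2484 342.1549]
 [370.1939 353.2492]
 [353.4343 414.1199]
 [368.4163 363.2631]]
```

View pics/scene8.png

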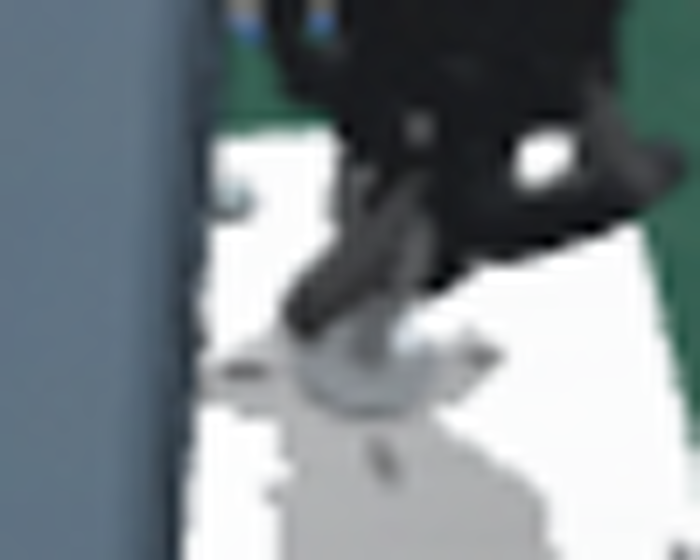

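Emit:
{"method": "servo_tool", "body": {
  "motion": [
    [0,0,4,0,0,0.03,-1],
    [0,0,5,0,0,-0.06,-1],
    [0,0,5,0,0,0.06,-1],
    [0,0,5,0,0,-0.03,-1]
  ]
}}

```text
t: 11.42
tcp_pos: [0.5477, -0.3544, 0.1073]
tool_rot: [0.644, 0.732, 0.042, 0.217]
force: [-23.2, 11.2, 39.5]
finger_gap: 0.151
```

```bash
python3 - <<'E'
from plan import *
tip()
E
```

```text
t 11.42 tip px 0.6 py 1.1 n -22.8 | ang 0.660 tiltx 0.009 tilty 0.002 | F px -6.6 py -2.2 n 46.6 | M [-0.61  1.89 -0.57] gap 0.151 q6 -1.30
```

```bash
python3 - <<'E'
from plan import *
s=manip.snapshot("scene"); np.savez("pics/scene9.npz",**s)
d=s;f=s["frame"]
x0,y0=295,146
I=cv2.resize(f[y0:y0+30,x0:x0+36,::-1],None,fx=20,fy=20,interpolation=cv2.INTER_CUBIC)
b=np.array([-.3,0])
cv2.imwrite("pics/s9raw.png",I)
th=np.linspace(0,2*np.pi,60)
for h,c in ((0,(0,0,255)),(.005,(0,255,0))):
    P=M+n*h+.019*(np.cos(th)[:,None]*px+np.sin(th)[:,None]*py)
    q=((proj(d,P)+b-[x0,y0]+.5)*20-.5).astype(int)
    cv2.polylines(I,[q],True,c,1)
cv2.imwrite("pics/s9.png",I)
print(f[158:170,300:316].astype(int).mean(2).astype(int))
E
```

```text
[[180 180 155 130 136 140 124 101  98 128 162 157 152 169 163 138]
 [118 157 156 138 143 143 139 130 125 134 142 142 140 158 170 163]
 [160 169 172 143 132 144 143 142 141 143 143 143 145 160 173 225]
 [176 176 175 160 133 128 141 147 144 144 138 134 155 172 175 235]
 [178 179 179 176 170 151 133 127 120 130 137 154 173 228 247 250]
 [249 230 181 180 179 175 169 166 164 167 169 173 177 237 252 252]
 [253 238 179 180 180 179 178 179 154 156 179 178 178 198 215 215]
 [253 238 180 180 179 179 178 178 145 130 164 175 175 174 174 174]
 [252 236 177 176 176 177 177 176 155 123 149 175 174 174 174 174]
 [243 197 177 177 177 177 176 177 173 152 157 176 176 175 175 175]
 [237 178 178 178 178 177 177 177 176 172 171 175 175 175 174 175]
 [237 178 178 177 177 177 177 176 176 176 176 175 175 175 174 174]]
```

View pics/s9.png

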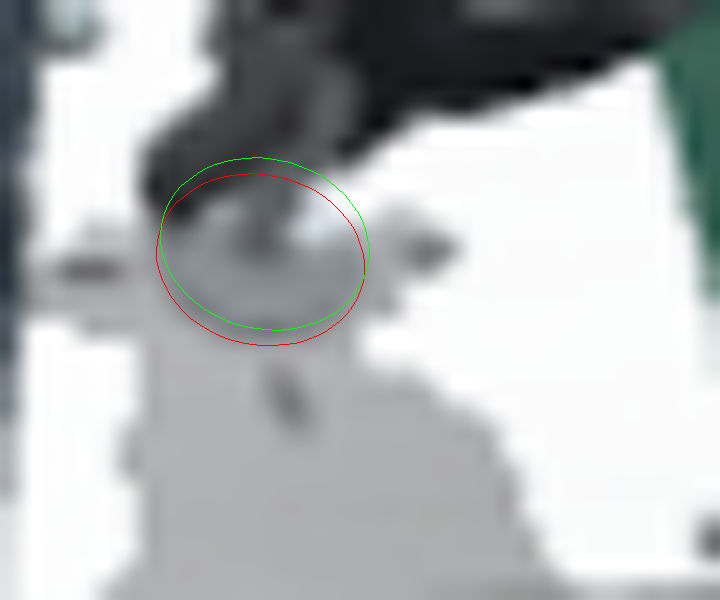

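View pics/s9raw.png

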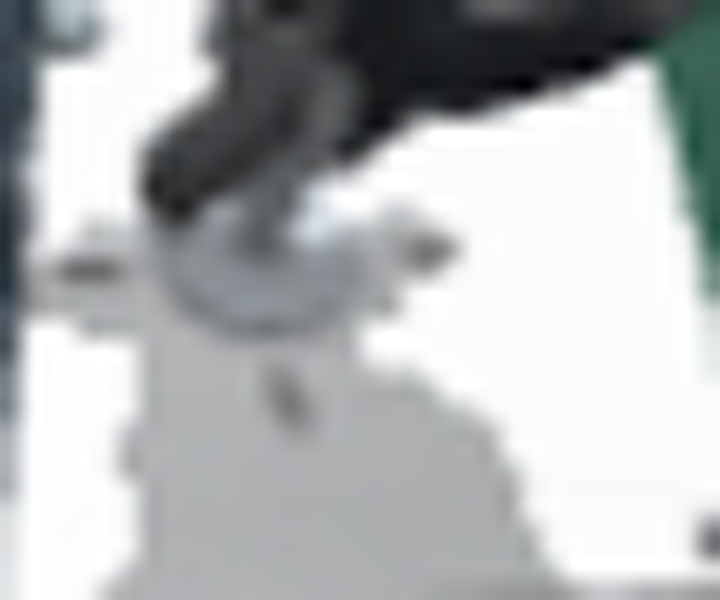

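Emit:
{"method": "servo_tool", "body": {
  "motion": [
    [-1,0,0,0,0,0,-1],
    [0,0,0,0,0,0,-1],
    [0,0,0,0,0,0,-1]
  ]
}}

```text
t: 11.72
tcp_pos: [0.5461, -0.3541, 0.1094]
tool_rot: [0.644, 0.732, 0.043, 0.217]
force: [-0.1, 1.6, -0.2]
finger_gap: 0.147
```

```bash
python3 - <<'E'
from plan import *
tip(); err(*pose(-.0228,.65,-.0009,.0002))
E
```

```text
t 11.72 tip px 0.1 py 0.5 n -20.3 | ang 0.661 tiltx 0.009 tilty 0.003 | F px -0.9 py 1.4 n 0.3 | M [ 0.21  0.52 -0.  ] gap 0.147 q6 -1.30
t 11.7167 p [ 0.5461 -0.3541  0.1094] tool err mm [ 0.144  -0.4584  2.4719] rot [0.0084 0.0032 0.0107] F [-0.1167  1.6427 -0.1527] M [0.4317 0.3494 0.0878] gap 0.14722830196542175
```

Emit:
{"method": "servo_tool", "body": {
  "motion": [
    [0,0,2.5,0.006,0.003,0,-1],
    [0,0,2.5,0.003,0,0,-1],
    [0,0,2.5,0,0,0,-1],
    [0,0,2,0,0,0.04,-1],
    [0,0,2,0,0,0.05,-1],
    [0,0,2,0,0,0.05,-1]
  ]
}}

```text
t: 12.22
tcp_pos: [0.5475, -0.3544, 0.1073]
tool_rot: [0.693, 0.687, 0.054, 0.211]
force: [-15.1, 7.3, 23.4]
finger_gap: 0.153
```

```bash
python3 - <<'E'
from plan import *
tip()
E
```

```text
t 12.22 tip px -0.0 py 0.7 n -22.7 | ang 0.525 tiltx 0.002 tilty -0.002 | F px -5.3 py -1.4 n 28.3 | M [-0.33  1.26  0.36] gap 0.153 q6 -1.13
```

Emit:
{"method": "servo_tool", "body": {
  "motion": [
    [0,0,1,0,0,0.05,-1],
    [0,0,1,0,0,0.05,-1],
    [0,0,1,0,0,0.05,-1],
    [0,0,1,0,0,0.05,-1],
    [0,0,1,0,0,0.05,-1]
  ]
}}

```text
t: 12.63
tcp_pos: [0.5472, -0.3544, 0.1073]
tool_rot: [0.773, 0.595, 0.079, 0.202]
force: [-10.6, 6.2, 15.9]
finger_gap: 0.148
```

```bash
python3 - <<'E'
from plan import *
tip()
E
```

```text
t 12.63 tip px -0.3 py 0.5 n -22.7 | ang 0.275 tiltx 0.002 tilty -0.004 | F px -4.4 py 0.0 n 19.6 | M [-0.01  1.01  0.3 ] gap 0.148 q6 -0.87
```

Emit:
{"method": "servo_tool", "body": {
  "motion": [
    [0,0,1,0,0,0.05,-1],
    [0,0,1,0,0,0.05,-1],
    [0,0,1,0,0,0.05,-1],
    [0,0,1,0,0,0.05,-1],
    [0,0,1,0,0,0.05,-1]
  ]
}}

```text
t: 13.05
tcp_pos: [0.547, -0.3543, 0.1071]
tool_rot: [0.842, 0.494, 0.103, 0.191]
force: [-10.5, 5.3, 15.7]
finger_gap: 0.152
```

```bash
python3 - <<'E'
from plan import *
tip()
E
```

```text
t 13.05 tip px -0.6 py 0.4 n -22.7 | ang 0.026 tiltx 0.001 tilty -0.005 | F px -4.0 py -0.8 n 19.2 | M [-0.02  1.02  0.34] gap 0.152 q6 -0.61
```

Emit:
{"method": "servo_tool", "body": {
  "motion": [
    [0,0,1,0,0,0.04,-1],
    [0,0,1,0,0,0.04,-1],
    [0,0,1,0,0,0.04,-1]
  ]
}}

```text
t: 13.3
tcp_pos: [0.547, -0.3542, 0.1071]
tool_rot: [0.87, 0.443, 0.114, 0.185]
force: [-10.5, 4.5, 14.9]
finger_gap: 0.149
```

```bash
python3 - <<'E'
from plan import *
tip()
E
```

```text
t 13.30 tip px -0.6 py 0.3 n -22.7 | ang -0.094 tiltx 0.001 tilty -0.006 | F px -3.9 py -1.4 n 18.3 | M [0.03 1.04 0.31] gap 0.149 q6 -0.49
```

Emit:
{"method": "servo_tool", "body": {
  "motion": [
    [0,0,1,0,0,0.03,-1],
    [0,0,1,0,0,0.03,-1]
  ]
}}

```text
t: 13.47
tcp_pos: [0.5469, -0.3542, 0.1071]
tool_rot: [0.882, 0.418, 0.119, 0.181]
force: [-10.1, 6.0, 15.1]
finger_gap: 0.15
```

```bash
python3 - <<'E'
from plan import *
tip()
for n_ in ("scene","top"):
    s=manip.snapshot(n_); np.savez(f"pics/{n_}10.npz",**s)
    x,y=map(int,proj(s,[M])[0])
    cv2.imwrite(f"pics/{n_}10.png",cv2.resize(s["frame"][y-30:y+20,x-25:x+25,::-1],None,fx=12,fy=12,interpolation=cv2.INTER_CUBIC))
E
```

```text
t 13.47 tip px -0.8 py 0.3 n -22.7 | ang -0.150 tiltx 0.001 tilty -0.006 | F px -4.3 py 0.1 n 18.7 | M [0.06 0.94 0.73] gap 0.150 q6 -0.43
```

View pics/scene10.png

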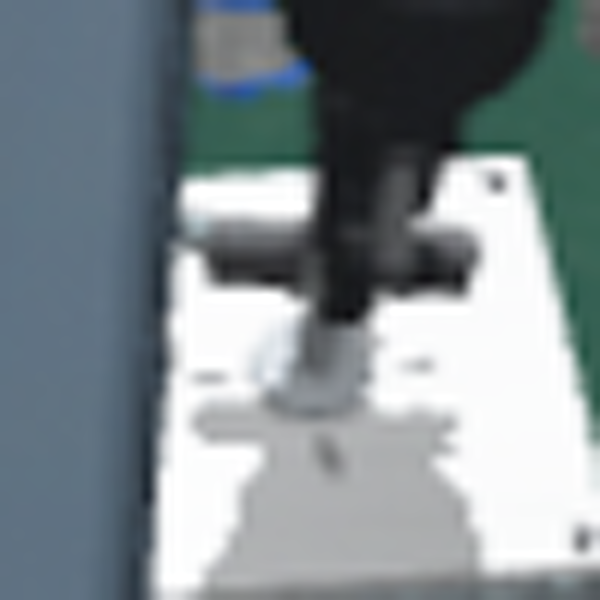

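Emit:
{"method": "servo_tool", "body": {
  "motion": [
    [0,0,0.5,0,0,-0.04,-1],
    [0,0,0.5,0,0,-0.03,-1],
    [0,0,0.5,0,0,-0.02,-1],
    [0,0,0.5,0,0,0,-1]
  ]
}}

```text
t: 13.9
tcp_pos: [0.5471, -0.3545, 0.1073]
tool_rot: [0.861, 0.46, 0.11, 0.187]
force: [-7.8, 4.8, 12.2]
finger_gap: 0.148
```

```bash
python3 - <<'E'
from plan import *
tip()
E
```

```text
t 13.90 tip px -0.4 py 0.1 n -22.7 | ang -0.055 tiltx 0.001 tilty -0.007 | F px -3.1 py 0.1 n 14.9 | M [ 0.08  0.89 -0.01] gap 0.148 q6 -0.53
```

Emit:
{"method": "servo_tool", "body": {
  "motion": [
    [0,0,0,0,0,0,0.2],
    [0,0,0,0,0,0,0.2],
    [0,0,0,0,0,0,0.2],
    [0,0,0,0,0,0,0.2],
    [0,0,0,0,0,0,0.2]
  ]
}}

```text
t: 14.32
tcp_pos: [0.5509, -0.3591, 0.1067]
tool_rot: [0.861, 0.459, 0.11, 0.191]
force: [0.0, -0.4, 0.2]
finger_gap: 0.597
```

```bash
python3 - <<'E'
from plan import *
tip()
for n_ in ("scene","top"):
    s=manip.snapshot(n_); np.savez(f"pics/{n_}11.npz",**s)
    x,y=map(int,proj(s,[M])[0])
    cv2.imwrite(f"pics/{n_}11.png",cv2.resize(s["frame"][y-30:y+20,x-25:x+25,::-1],None,fx=12,fy=12,interpolation=cv2.INTER_CUBIC))
E
```

```text
t 14.32 tip px 5.0 py -2.3 n -25.5 | ang -0.055 tiltx 0.009 tilty -0.011 | F px 0.2 py -0.3 n 0.1 | M [0.   0.23 0.04] gap 0.597 q6 -0.52
```

View pics/scene11.png

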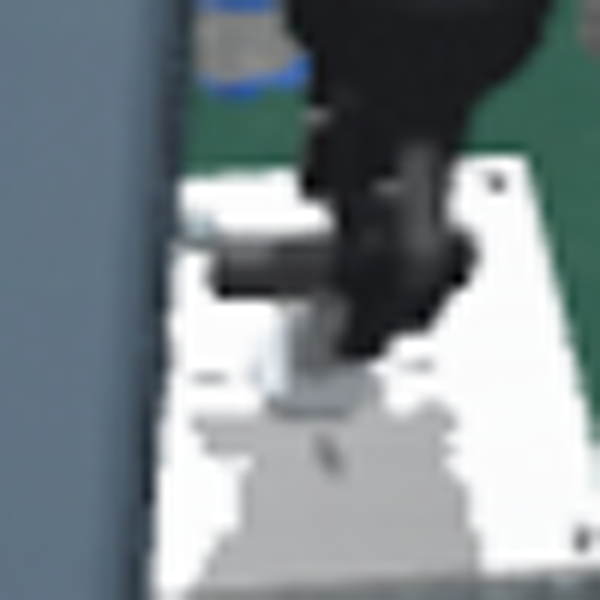

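Emit:
{"method": "servo_tool", "body": {
  "motion": [
    [0,-2,-4,0,0,0,0.6],
    [0,-1,-8,0,0,0,0.6],
    [0,0,-15,0,0,0,0.6],
    [0,0,-20,0,0,0,0.6],
    [0,0,-25,0,0,0,0.6],
    [0,0,-25,0,0,0,0.6],
    [0,0,-20,0,0,0,0.6],
    [0,0,-10,0,0,0,0.6],
    [0,0,0,0,0,0,0.6]
  ]
}}

```text
t: 15.17
tcp_pos: [0.4971, -0.3249, 0.2256]
tool_rot: [0.861, 0.459, 0.109, 0.19]
force: [-0.4, -0.1, 0.2]
finger_gap: 0.8
```

```bash
python3 - <<'E'
from plan import *
tip()
for n_ in ("scene","top"):
    s=manip.snapshot(n_); np.savez(f"pics/{n_}12.npz",**s)
    x,y=map(int,proj(s,[M])[0])
    cv2.imwrite(f"pics/{n_}12.png",cv2.resize(s["frame"][y-30:y+20,x-25:x+25,::-1],None,fx=12,fy=12,interpolation=cv2.INTER_CUBIC))
E
```

```text
t 15.17 tip px -2.7 py -0.1 n 109.1 | ang -0.056 tiltx 0.005 tilty -0.011 | F px -0.2 py -0.2 n 0.3 | M [ 0.01  0.12 -0.02] gap 0.800 q6 -0.41
```

View pics/scene12.png

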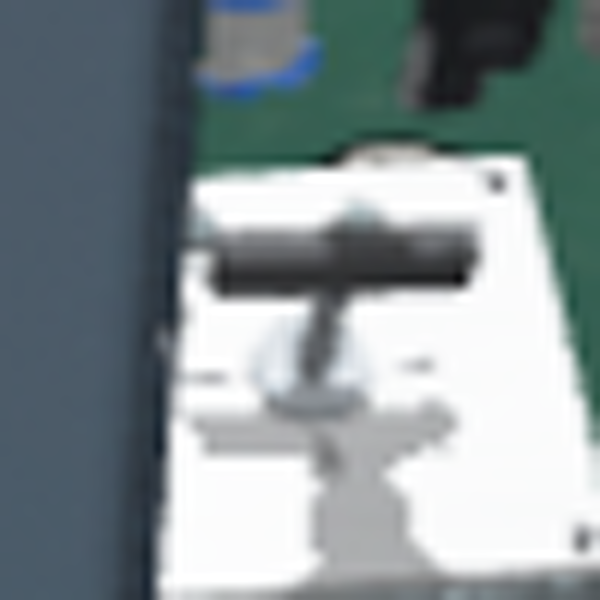

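View pics/top12.png

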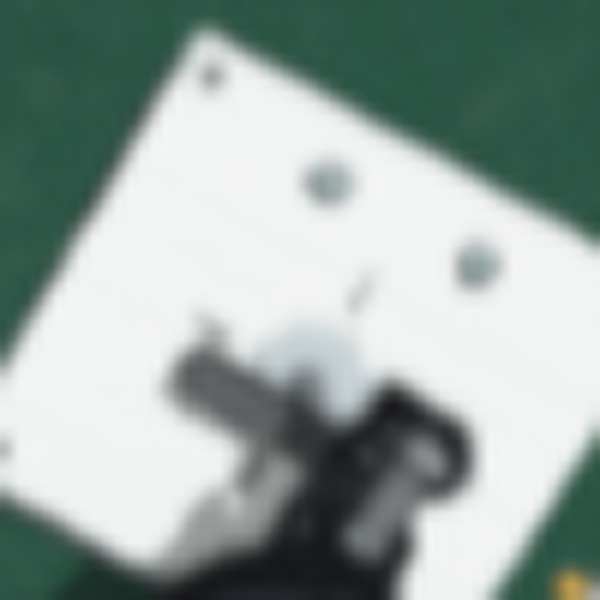

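Emit:
{"method": "servo_tool", "body": {
  "motion": [
    [5,0,-20,0,0,0,0.6],
    [15,0,-20,0,0,0,0.6],
    [25,0,-15,0,0,0,0.6],
    [30,0,-10,0,0,0,0.6],
    [30,0,0,0,0,0,0.6],
    [25,0,0,0,0,0,0.6],
    [15,0,0,0,0,0,0.6],
    [0,0,0,0,0,0,0.6]
  ]
}}

```text
t: 15.93
tcp_pos: [0.5568, -0.1866, 0.2761]
tool_rot: [0.865, 0.456, 0.106, 0.181]
force: [-0.2, -0.8, -0.1]
finger_gap: 0.798
```

```bash
python3 - <<'E'
from plan import *
tip();print(manip.sense()["tcp_pos"])
for n_ in ("scene","top"):
    s=manip.snapshot(n_); np.savez(f"pics/{n_}13.npz",**s)
    cv2.imwrite(f"pics/{n_}13f.png",s["frame"][:,:,::-1])
    x,y=map(int,proj(s,[M])[0])
    x0,y0=x-20,y-25;f=16
    I=cv2.resize(s["frame"][y0:y0+36,x0:x0+42,::-1],None,fx=f,fy=f,interpolation=cv2.INTER_CUBIC)
    cv2.imwrite(f"pics/{n_}13.png",I)
    P=[M,M+n*.005,M+n*.07]+[M+n*.07+py*.04,M+n*.07-py*.04]
    print(n_,((proj(s,P)-[x0,y0]+.5)*f-.5).round(1).tolist())
E
```

```text
t 15.93 tip px 0.2 py 149.4 n 162.9 | ang -0.064 tiltx -0.013 tilty -0.010 | F px 0.1 py -0.8 n -0.1 | M [0.   0.2  0.11] gap 0.798 q6 0.12
[ 0.5568 -0.1866  0.2761]
scene [[341.1, 415.2], [344.5, 402.6], [390.9, 231.5], [210.3, 244.1], [570.7, 219.0]]
top [[327.5, 419.5], [327.0, 424.9], [320.7, 497.3], [157.5, 407.3], [484.2, 587.5]]
```

View pics/scene13.png

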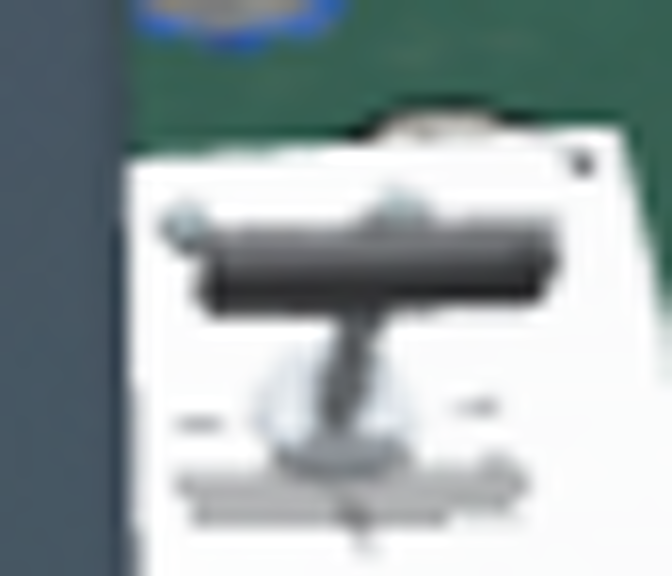

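View pics/top13.png

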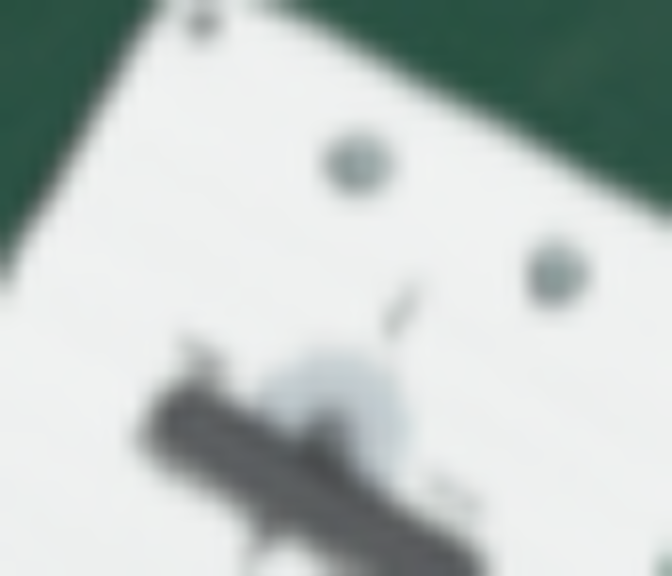

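View pics/top13f.png

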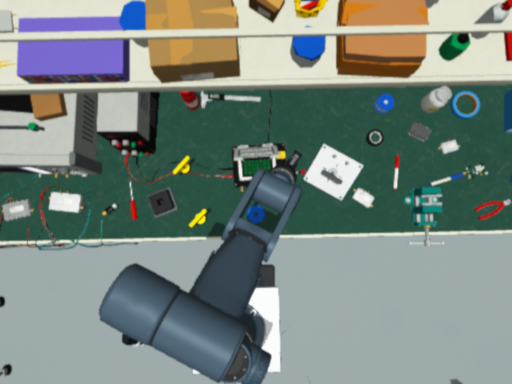

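```bash
python3 - <<'E'
from plan import *
s=load("pics/top13.npz");x,y=map(int,proj(s,[M])[0]);x0,y0=x-22,y-15
cv2.imwrite("pics/t13b.png",cv2.resize(s["frame"][y0:y0+36,x0:x0+42,::-1],None,fx=16,fy=16,interpolation=cv2.INTER_CUBIC));print(x0,y0)
E
```

```text
310 156
```

View pics/t13b.png

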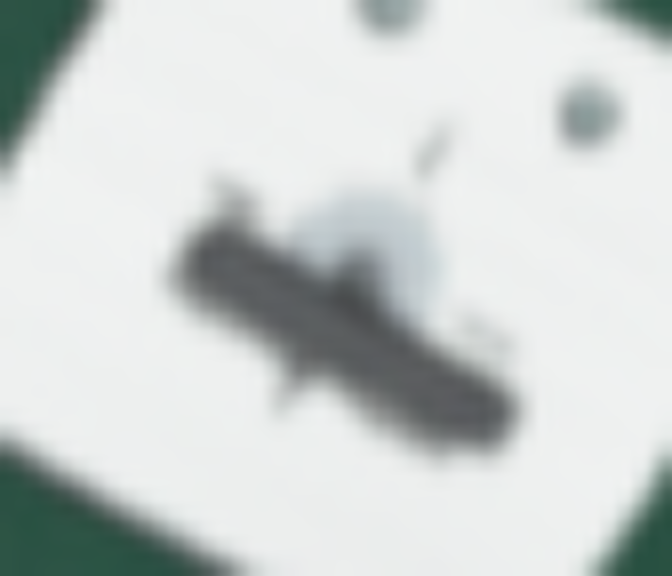

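Emit:
{"method": "servo_tool", "body": {
  "motion": [
    [0,0,0,0,0,0,0.6],
    [0,0,0,0,0,0,0.6],
    [0,0,0,0,0,0,0.6]
  ]
}}

```text
t: 16.28
tcp_pos: [0.554, -0.1902, 0.2732]
tool_rot: [0.866, 0.455, 0.103, 0.18]
force: [-0.6, -1.0, 0.1]
finger_gap: 0.799
```

```bash
python3 - <<'E'
from plan import *
t=load("pics/top13.npz");s=load("pics/scene13.npz")
h=tri(t,z2p([(195,258),(500,418)],16,310,156),s,z2p([(200,262),(550,250)],16,int(proj(s,[M])[0,0])-20,int(proj(s,[M])[0,1])-25))
d=h[:,:3]-M;print(h);print("n height mm",d@n*1000,"px",d@px*1000,"py",d@py*1000)
print(manip.sense()["qd"],manip.sense()["force"])
print(manip.sign_off())
E
```

```text
[[ 0.5576 -0.3152  0.127   0.0046]
 [ 0.5205 -0.3822  0.1229  0.0005]]
n height mm [66.0441 61.4562] px [-1.9465 -1.8258] py [ 39.7281 -36.8992]
[-0.0211  0.0091  0.0058  0.0017  0.0003 -0.0072] [-0.5722 -0.9765  0.1026]
the job is handed in; nothing more can be done
None
```

I took the key from its stand, carried it over the jig, pushed it into the socket and turned it clockwise until it hit the stop. I then let go, backed the gripper clear and handed the job in at 16.3 s. The sign-off gave no verdict.

**Turn:**
- The key slid in at about 0.65 rad anticlockwise of the stop. The push ended hard, at up to about 47 N.
- While turning, the torque stayed near 0.3 N m, then jumped to 0.73 N m at −0.15 rad, which I took as the stop.
- I eased the key back through its play to −0.055 rad before opening the gripper.

**Last checks:**
- **Angle:** the two bar ends, found across both views, put the crossbar along the panel's y direction to within a few hundredths of a radian. The two cameras disagree on the sign, by about 0.03–0.04 rad each way. The limit is 0.17 rad.
- **Depth:** in the scene view the collar lies on the panel to within about 2 mm. The bar's centre came out about 61–66 mm above the panel, where home is 59 mm to its centre and 70 mm to its top.
- **Bystanders and contact:** the reel, module and screwdriver look unmoved. The gripper was clear of the key and felt about 1 N.

**What disagreed:**
- Calculated from the gripper position, the tip stopped about 5 mm short of its home point. The pictures show it home, so I put this down to where the key sat in the grip. I could not confirm that.
- The two cameras differ by about 2–3 mm.
- I could not read the spindle's starting angle from the images. It was found by feel, with a guess that fitted first time.

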